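# Mix a catalyst charge and start the clockwork timer

## Robot

A 6-joint arm with a two-finger parallel gripper is mounted at the origin on a cart in front of the work surface, level with it; the furniture and walls round the work are solid. World frame = base frame: x ahead of the robot, y to its left, z up, the work surface at z = 0. Lengths are in m, angles in rad, forces in N, time in s.
With the tool pointing down it reaches from about 0.375 to 0.825 m from the base axis. Payload 5.5 kg.
Tool frame: the origin (TCP) lies midway between the tips of the shut fingers; the grasp point (between the pads) lies 19 mm behind it (robot.hold_point_z is the distance from the TCP to the grasp point, in m); z points along the fingers, y is the direction in which the jaws open and shut (so a half turn about z gives the same grasp; the last joint's range is limited). The gripper opens to 85 mm and grips with 20 to 120 N. Pads are 22 mm wide; open, the fingers measure 114 mm over their backs; the gripper's body (76 mm by 85 mm) begins 54 mm behind the grasp point. The pads swing forward as they close: fully open they stand 13 mm farther back than shut.
Start: joints at [-1.309, 0.314, -0.047, 1.21, 0, 1.571], TCP at [0.155, -0.58, 0.231] pointing down, gripper open.
Joint ranges: [-2.67, 2.67], [-0.69, 1.73], [-1.03, 1.25], [-2.08, 2.16], [-1.42, 1.45], [-3.14, 3.14]. Speed limits (rad/s): [2.39, 2.39, 3.01, 3.14, 3.14, 3.14].

## Interface

Orientations are given as [roll, pitch, yaw] about the fixed x, y, z axes, in that order (R = Rz(yaw) Ry(pitch) Rx(roll)).
In Python, from station import robot, camera, recognise, cut_out gives the robot as it stands.
- The arm moves only by the tool step_arm, never from a script. Its argument "commands" is one flat list of numbers, 5 for each row, row after row: the finger opening in mm, from 0 to 85.4, then the shift along the tool's x, y, z in mm, then the turn about the tool's z in degrees. In form: [fingers, dx, dy, dz, spin, fingers, dx, dy, dz, spin, ...]. A call has 1 to 12 rows; each row shifts and turns the commanded pose from where the row before left it, along the tool's axes as they then stand; what a row does not reach is not made up. A row lasts 1/8 s, in which the tool goes at most 62.5 mm and 10.7 degrees, less where a joint would pass 70% of its speed; a pose out of reach is approached as far as the arm can. A call with a gripper value outside its range is refused whole. The fingers move at their own pace and stop on an object; "force" is the grip in N (left out, the last holds). Time passes only in rows, so rows that do not move let the fingers close. It gives the time, the measured TCP pose, the force and the opening at its end, in the units of the state.
- robot.sense(): the state, without advancing time (a new reading comes with each control period).
- camera(name): name is "scene" or "side" or "wrist"; returns a dict with "pixels" (420x560x3 uint8, blue, green, red), "fx", "fy", "cx", "cy" (pixels), "eye" and "orientation" of the camera in the world; the wrist camera has in their place "T_tool_cam" (4x4, takes a point from camera to tool coordinates, whose origin is the TCP and whose axes are the flange's). Camera axes: x right, y down, z forward; pixel columns grow to the right and rows downward; lengths in m; the calibration is good to about 2 mm. A picture is of the moment at which its call begins: read the wrist's pose just before it. There is no depth.
- robot.sign_off(): hands the job in, once; it reports no verdict.
Trained networks look in a picture, given as the dict that the camera call returned (one of the last four; its "shot" number tells which), for a name from the list of things; names that differ only in an ending like _2 or _b are one class to them, and where a whole thing is asked for, a point or a joint stands for the part that bears it (a point fixed in the world has none). Each returns a list of dicts, best first, with "confidence" (0 to 1); they miss things now and then, are a little off and sometimes report something else, mostly with a low value. They report only what shows in the picture. A call takes as long as a camera call.
- recognise(picture, target): "at" ([x, y, z] in m, in world coordinates, good to about 4 mm: the middle of the surface that is visible of it).
- cut_out(picture, target): "pixels" (420x560 bool, what is visible of it).
The state is a dict: "time_s": time; "qpos": joint angles; "qd": joint speeds; "tau": joint torques, N m; "tool_pos": TCP position; "ee_rot": TCP orientation; "wrist_force": force on the tool from outside, world axes, zero at the start; "torque": the same for the moment, N m; "opening": finger opening in m.
Only numpy, scipy, OpenCV 4.12 (cv2) and the standard library are available. Lean on these libraries where they do the work, as an engineer would, in place of code of your own. Each camera call takes 0.05 s, during which the arm holds its last target.

## Task

Put all the grey catalyst tablets from the tray into the glass dish with the white balls, then take the stirring rod and, with its tip down among the balls, stir about three full rounds in a good wide circle, anticlockwise (seen from above) so that the charge is mixed. Stand the rod back in its stand, and only then wind the clockwork timer's key clockwise, a part turn at a time, until it is fully wound to its stop. Spill nothing, and leave the tube tee and the tape roll where they are.

Things in the scene. Friction and masses are not known exactly. Their poses are not given: they have to be found in the camera images.
- dish: open round glass dish, fixed to the bench in a low dark steel base; outer diameter 120 mm, inner diameter 114 mm, rim 46 mm above the bench; origin on its axis at bench height, z up; its x and y turn with the dish at random
- dish_floor (a point): centre of the dish's inner floor, 9 mm above the bench; four white balls roll loose on it
- rod_grip (a point): middle of the square handle (14 x 14 mm, 62 mm long, flats along this point's x and y axes) of the loose stirring rod, 0.05 kg: steel shaft 10 mm in diameter below it, the rod is 150 mm long in all; this point is 119 mm above the rod's lower end along the rod's own z axis, the handle spans 88 to 150 mm; at the start it stands upright in its stand
- rod_tip (a point): the lower end of the stirring rod's shaft, on its axis; z runs up the rod
- rod: the stirring rod as a whole; origin at the lower end of its shaft, z up the rod
- stand_floor (a point): bottom of the bore of the rod stand (fixed: grey disc foot 60 mm wide with an upright tube), on its axis, 10 mm above the bench; the bore is 13 mm in diameter, its mouth flares to about 31 mm at the top, 65 mm above the bench; the rod stands loosely in it, its end on this point
- wind_key (a joint): how far the timer's key is wound, rad: grows as the key turns clockwise seen from above, 0 run down to 6.28 at its stop, fully wound; starts somewhere from 0 to 1.2; its spring resists more the further it is wound (about 0.11 N m at first, 0.18 N m near the end), and the key stays where it is left. A small hand on the case's top goes half a turn from one mark to the other as the key goes from 0 to 6.28
- key_grip (a point): middle of the upright flat wing of the steel winding key on top of the clockwork timer (grey case 80 x 80 mm, fixed, its top 44 mm above the bench, white round dial in front); the wing is 40 mm long along this point's x axis, 9 mm thick along its y axis and 26 mm high, this point is 74 mm above the bench, on the key's upright axis
- tube_tee: loose small white plastic tube tee 30 x 50 x 12 mm, a bystander; origin at the centre of its underside
- tape_roll: loose black roll of tape 56 x 54 x 19 mm, a bystander; origin at the centre of its underside
- tablet_1_mid (a point): centre of a loose grey catalyst tablet: flat-ended cylinder 18 mm in diameter, 14 mm tall, standing on the aluminium tray (a fixed plate 130 x 130 mm, 2 mm thick); there are two to four such tablets
- tablet_1: the same tablet as a whole; origin at the centre of its underside
- tablet_2_mid (a point): centre of a loose grey catalyst tablet: flat-ended cylinder 18 mm in diameter, 14 mm tall, standing on the aluminium tray (a fixed plate 130 x 130 mm, 2 mm thick); there are two to four such tablets
- tablet_2: the same tablet as a whole; origin at the centre of its underside
- tablet_3_mid (a point): centre of a loose grey catalyst tablet: flat-ended cylinder 18 mm in diameter, 14 mm tall, standing on the aluminium tray (a fixed plate 130 x 130 mm, 2 mm thick); there are two to four such tablets
- tablet_3: the same tablet as a whole; origin at the centre of its underside
- tablet_4_mid (a point): centre of a loose grey catalyst tablet: flat-ended cylinder 18 mm in diameter, 14 mm tall, standing on the aluminium tray (a fixed plate 130 x 130 mm, 2 mm thick); there are two to four such tablets
- tablet_4: the same tablet as a whole; origin at the centre of its underside
- ball_1_center (a point): centre of a white ceramic ball 16 mm in diameter, loose in the dish
- ball_2_center (a point): centre of a white ceramic ball 16 mm in diameter, loose in the dish
- ball_3_center (a point): centre of a white ceramic ball 16 mm in diameter, loose in the dish
- ball_4_center (a point): centre of a white ceramic ball 16 mm in diameter, loose in the dish

How it is judged:
By the outcome, as a careful person would: the job done as asked, in the order asked, and still so for the second after the job is handed in, with the robot touching nothing.
Of tablet_1, tablet_2, tablet_3, tablet_4 only 2 to 4 are there at a start; the rules pass over those that are not, and their reading is None.
At some moment in a run one of tablet_1, tablet_2, tablet_3, tablet_4 may be knocked a few centimetres aside while the robot is not near it.
It also fails if it takes over 210 s, if anything falls off the work surface, if the arm or the gripper's body presses on something with over 40 N, if the wrist force passes 120 N, or if a joint passes its speed limit or range.

## Working session

There is one attempt and no reset: what is moved stays moved. The work goes in short steps, Python scripts to look and compute and a tool call to move; the robot and the scene stay as the last step left them, time stands still between calls to the robot, and variables do not carry over. Pictures are saved under pics/ and viewed, and the job is handed in when it is done.

Besides the shell and the picture viewer there is one more tool, called after "Call:" by a JSON object that holds its "api" and its "payload", one argument or row to a line. step_arm: Moves the arm, as the interface text tells. Its arguments: {"type":"object","properties":{"commands":{"type":"array"},"force":{"type":"number"}},"required":["commands"]}

```bash
mkdir -p pics; ls; cat > h.py <<'E'
import numpy as np, cv2
from station import robot, camera, recognise, cut_out
from scipy.spatial.transform import Rotation as R
def save(p,n): cv2.imwrite(f'pics/{n}.png',p['pixels'])
E
python3 - <<'E'
from h import *
s=robot.sense(); print({k:np.round(v,3) for k,v in s.items()})
for c in ['scene','side','wrist']:
    p=camera(c); save(p,c+'0'); print(c,{k:(np.round(v,3) if k!='pixels' else 0) for k,v in p.items()})
    for t in ['dish','rod','rod_grip','wind_key','key_grip','tube_tee','tape_roll','tablet_1','ball_1_center','stand_floor','dish_floor']:
        try: print(c,t,[(np.round(r['at'],3).tolist(),round(r['confidence'],2)) for r in recognise(p,t)])
        except Exception as e: print(t,e)
E
```

```text
pics
{'time_s': np.float64(0.0), 'qpos': array([-1.309,  0.314, -0.048,  1.21 , -0.   ,  1.571]), 'qd': array([-0.001,  0.   ,  0.001, -0.002,  0.   , -0.001]), 'tau': array([ 1.0000e-03, -5.3959e+01,  3.3975e+01,  1.9000e-02,  0.0000e+00,
        0.0000e+00]), 'tool_pos': array([ 0.155, -0.579,  0.23 ]), 'ee_rot': array([-3.14 ,  0.   ,  0.262]), 'wrist_force': array([ 0.136, -0.613,  0.249]), 'torque': array([-0.031, -0.023,  0.002]), 'opening': np.float64(0.086)}
scene {'pixels': 0, 'fx': np.float64(410.485), 'fy': np.float64(410.485), 'cx': np.float64(276.78), 'cy': np.float64(211.335), 'eye': array([0.773, 0.464, 0.853]), 'orientation': array([-2.67 ,  0.009,  2.507]), 'shot': np.int64(1)}
scene dish [([0.442, 0.218, 0.01], 0.69)]
scene rod [([0.583, 0.02, 0.124], 0.64), ([0.442, 0.218, 0.014], 0.55)]
scene rod_grip [([0.579, 0.013, 0.126], 0.55)]
scene wind_key [([0.472, 0.072, 0.075], 0.5)]
scene key_grip [([0.473, 0.07, 0.078], 0.72), ([0.6, 0.143, 0.016], 0.41)]
scene tube_tee []
scene tape_roll [([0.672, 0.043, 0.018], 0.82), ([0.462, 0.239, 0.02], 0.21)]
scene tablet_1 [([
[... 774 characters left out ...]
ll_1_center []
side stand_floor [([0.575, 0.01, 0.008], 0.93), ([0.438, 0.198, 0.029], 0.67)]
side dish_floor [([0.436, 0.197, 0.029], 0.93), ([0.593, 0.134, 0.014], 0.2)]
wrist {'pixels': 0, 'fx': np.float64(333.257), 'fy': np.float64(333.257), 'cx': np.float64(276.103), 'cy': np.float64(209.409), 'T_tool_cam': array([[-0.   , -0.952, -0.306,  0.079],
       [ 1.   ,  0.   , -0.001,  0.001],
       [ 0.001, -0.306,  0.952, -0.142],
       [ 0.   ,  0.   ,  0.   ,  1.   ]]), 'shot': np.int64(3)}
wrist dish []
wrist rod []
wrist rod_grip []
wrist wind_key []
wrist key_grip []
wrist tube_tee []
wrist tape_roll []
wrist tablet_1 []
wrist ball_1_center []
wrist stand_floor []
wrist dish_floor []
```

View pics/scene0.png

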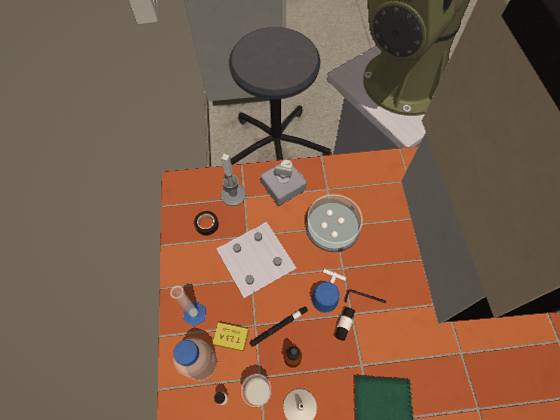

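View pics/side0.png

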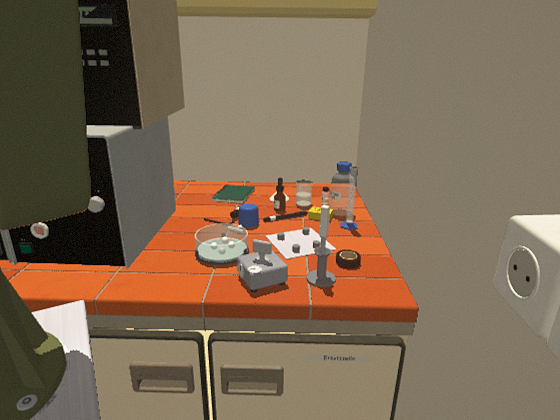

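```bash
cat >> h.py <<'E'
def ray(p,u,v,st=None):
    d=np.array([(u-p['cx'])/p['fx'],(v-p['cy'])/p['fy'],1.])
    if 'eye' in p: return np.array(p['eye']),R.from_euler('xyz',p['orientation']).as_matrix()@d
    T=np.eye(4);T[:3,:3]=R.from_euler('xyz',st['ee_rot']).as_matrix();T[:3,3]=st['tool_pos']
    T=T@np.array(p['T_tool_cam']); return T[:3,3],T[:3,:3]@d
def onz(p,u,v,z,st=None):
    e,d=ray(p,u,v,st); return e+d*(z-e[2])/d[2]
def proj(p,X,st=None):
    e,_=ray(p,0,0,st)
    if 'eye' in p: M=R.from_euler('xyz',p['orientation']).as_matrix()
    else: M=R.from_euler('xyz',st['ee_rot']).as_matrix()@np.array(p['T_tool_cam'])[:3,:3]
    c=M.T@(np.array(X)-e); return c[0]/c[2]*p['fx']+p['cx'],c[1]/c[2]*p['fy']+p['cy']
def crop(p,u0,v0,u1,v1,k,n):
    cv2.imwrite(f'pics/{n}.png',cv2.resize(p['pixels'][v0:v1,u0:u1],None,fx=k,fy=k,interpolation=cv2.INTER_CUBIC))
E
python3 - <<'E'
from h import *
p=camera('scene'); crop(p,180,140,380,300,4,'sc1')
for n,u,v,z in [('t',258,237,.016),('t',237,247,.016),('t',278,261,.016),('t',250,279,.016),('dishrim',334,221,.046),('key',285,168,.087),('rodtop',226,157,.16),('tape',206,222,.019),('tee',334,275,.01)]:
    print(n,np.round(onz(p,u,v,z),3))
p=camera('side'); crop(p,180,180,380,300,4,'si1')
for n,u,v,z in [('t',281,236,.016),('t',306,231,.016),('t',296,248,.016),('t',316,244,.016),('key',262,241,.087),('rodtop',325,190,.16)]:
    print(n,np.round(onz(p,u,v,z),3))
E
```

```text
t [0.597 0.142 0.016]
t [0.648 0.134 0.016]
t [0.595 0.214 0.016]
t [0.666 0.211 0.016]
dishrim [0.448 0.221 0.046]
key [0.468 0.069 0.087]
rodtop [0.577 0.014 0.16 ]
tape [0.671 0.043 0.019]
tee [0.516 0.309 0.01 ]
t [0.588 0.197 0.016]
t [0.658 0.194 0.016]
t [0.587 0.126 0.016]
t [0.639 0.122 0.016]
key [0.471 0.065 0.087]
rodtop [0.632 0.089 0.16 ]
```

```bash
sleep 0
```

```text
(no output)
```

View pics/sc1.png

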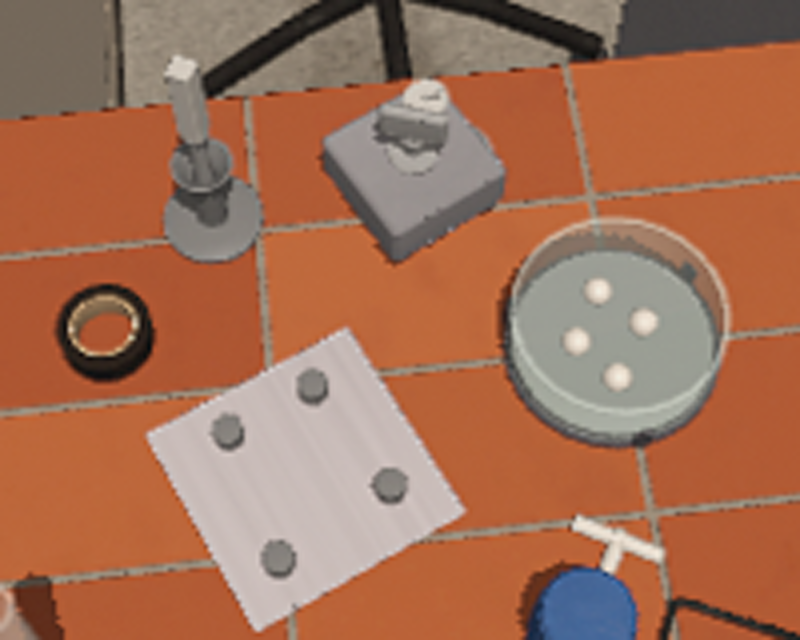

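View pics/si1.png

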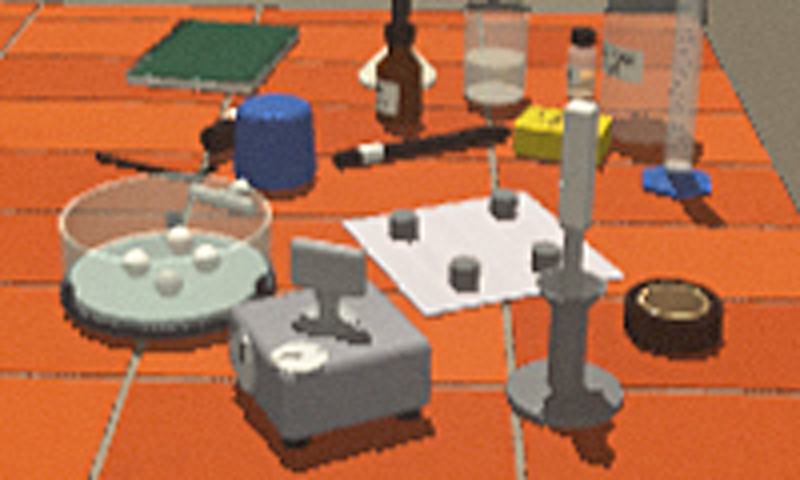

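Call:
{"api": "step_arm", "payload": {
  "commands": [85,0,0,0,7.5,85,0,0,0,7.5,85,29,-48,0,0,85,29,-48,0,0,85,29,-48,0,0,85,29,-48,0,0,85,29,-48,0,0,85,29,-48,0,0,85,29,-48,0,0,85,29,-48,0,0,85,29,-48,0,0,85,29,-48,0,0]
}}

```text
time_s: 3.4
tool_pos: [0.4462, -0.0979, 0.2317]
ee_rot: [3.141, -0.001, 0.0]
wrist_force: [0.4, -1.0, 0.4]
opening: 0.0851
```

Call:
{"api": "step_arm", "payload": {
  "commands": [85,29,-48,0,0,85,29,-48,0,0,85,29,-48,0,0,85,29,-48,0,0,85,29,-48,0,0,85,0,0,0,0,85,0,0,0,0]
}}

```text
time_s: 4.28
tool_pos: [0.589, 0.0786, 0.2337]
ee_rot: [-3.085, 0.002, 0.102]
wrist_force: [0.3, -0.1, -0.1]
opening: 0.0847
```

```bash
python3 - <<'E'
from h import *
s=robot.sense(); print({k:np.round(v,3) for k,v in s.items()})
p=camera('scene'); save(p,'sc2')
E
```

```text
{'time_s': np.float64(4.275), 'qpos': array([ 0.101,  0.303, -0.057,  1.213,  0.056,  3.141]), 'qd': array([-0.011, -0.016, -0.014,  0.003,  0.001, -0.   ]), 'tau': array([  0.577, -52.614,  34.461,  -0.119,   0.267,  -0.   ]), 'tool_pos': array([0.589, 0.079, 0.234]), 'ee_rot': array([-3.085e+00,  2.000e-03,  1.020e-01]), 'wrist_force': array([ 0.252, -0.117, -0.086]), 'torque': array([-0.102, -0.034,  0.048]), 'opening': np.float64(0.085)}
```

View pics/sc2.png

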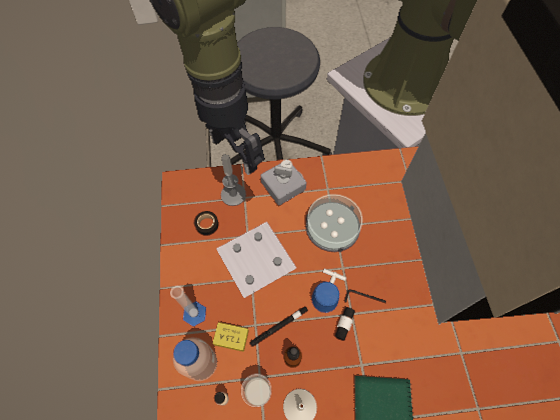

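Call:
{"api": "step_arm", "payload": {
  "commands": [85,0,0,0,-10.5,85,0,0,0,-10.5,85,0,0,0,-10.5,85,0,0,0,-10.5,85,0,0,0,-10.5,85,0,0,0,-10.5,85,0,0,0,-10.5,85,0,0,0,-10.5,85,0,0,0,0]
}}

```text
time_s: 5.45
tool_pos: [0.589, 0.0781, 0.2344]
ee_rot: [-3.135, -0.056, 1.565]
wrist_force: [0.3, -0.0, -0.7]
opening: 0.085
```

Call:
{"api": "step_arm", "payload": {
  "commands": [85,0,0,0,-10.6,85,0,0,0,-10.6,85,0,0,0,-10.6,85,0,0,0,-10.6,85,0,0,0,-10.6,85,0,0,0,-10.6,85,0,0,0,-10.6,85,0,0,0,-10.6,85,0,0,0,-10.6,85,0,0,0,-10.6,85,0,0,0,-10.6,85,0,0,0,-10.6]
}}

```text
time_s: 6.95
tool_pos: [0.5892, 0.0784, 0.2342]
ee_rot: [3.093, 0.029, -2.494]
wrist_force: [0.7, -0.4, 0.3]
opening: 0.085
```

Call:
{"api": "step_arm", "payload": {
  "commands": [85,0,0,0,-10.6,85,0,0,0,-10.6,85,0,0,0,-10.6,85,0,0,0,-10.6,85,0,0,0,-10.6,85,0,0,0,-10.6,85,0,0,0,-10.6,85,0,0,0,-10.6,85,0,0,0,-10.6,85,0,0,0,-10.6,85,0,0,0,-10.6,85,0,0,0,-10.6]
}}

```text
time_s: 8.45
tool_pos: [0.5892, 0.0784, 0.2342]
ee_rot: [-3.089, 0.022, -0.273]
wrist_force: [-1.0, -0.2, -0.1]
opening: 0.0851
```

Call:
{"api": "step_arm", "payload": {
  "commands": [85,0,0,0,-10.6,85,0,0,0,-10.6,85,0,0,0,0]
}}

```text
time_s: 8.82
tool_pos: [0.5893, 0.0785, 0.2343]
ee_rot: [-3.085, 0.001, 0.091]
wrist_force: [-0.3, -0.1, -0.2]
opening: 0.085
```

Call:
{"api": "step_arm", "payload": {
  "commands": [85,0,30,0,0,85,0,0,0,0,85,0,0,0,0]
}}

```text
time_s: 9.2
tool_pos: [0.5916, 0.0605, 0.2323]
ee_rot: [-3.095, 0.001, 0.074]
wrist_force: [0.0, 0.4, 0.9]
opening: 0.0847
```

```bash
python3 - <<'E'
from h import *
s=robot.sense(); print({k:np.round(v,3) for k,v in s.items()})
E
```

```text
{'time_s': np.float64(9.2), 'qpos': array([ 0.076,  0.304, -0.058,  1.21 ,  0.047, -3.14 ]), 'qd': array([ 0.007,  0.001,  0.003, -0.001, -0.   , -0.002]), 'tau': array([-2.7500e-01, -5.3331e+01,  3.3932e+01,  1.8000e-02,  1.6800e-01,
        8.0000e-03]), 'tool_pos': array([0.592, 0.06 , 0.232]), 'ee_rot': array([-3.095e+00,  1.000e-03,  7.400e-02]), 'wrist_force': array([0.046, 0.407, 0.854]), 'torque': array([-0.05 , -0.027,  0.018]), 'opening': np.float64(0.085)}
```

Call:
{"api": "step_arm", "payload": {
  "commands": [85,0,40,0,0,85,0,40,0,0,85,0,0,0,0]
}}

```text
time_s: 9.57
tool_pos: [0.5954, 0.014, 0.229]
ee_rot: [-3.127, 0.002, 0.014]
wrist_force: [0.7, 0.9, -0.4]
opening: 0.0849
```

Call:
{"api": "step_arm", "payload": {
  "commands": [85,0,30,0,0,85,0,0,0,0]
}}

```text
time_s: 9.82
tool_pos: [0.5959, -0.002, 0.2287]
ee_rot: [-3.138, 0.002, -0.006]
wrist_force: [-0.7, 0.0, -0.2]
opening: 0.0849
```

Call:
{"api": "step_arm", "payload": {
  "commands": [85,0,10,0,0,85,0,0,0,10.6,85,0,0,0,10.6,85,0,0,0,10.6,85,0,0,0,10.6,85,0,0,0,10.6,85,0,0,0,10.6,85,0,0,0,10.6,85,0,0,0,10.6,85,0,0,0,10.6,85,0,0,0,10.6,85,0,0,0,10.6]
}}

```text
time_s: 11.32
tool_pos: [0.5959, -0.0065, 0.2288]
ee_rot: [3.14, -0.001, -2.053]
wrist_force: [0.3, 0.4, 0.4]
opening: 0.085
```

Call:
{"api": "step_arm", "payload": {
  "commands": [85,0,0,0,10.6,85,0,0,0,10.6,85,0,0,0,10.6,85,0,0,0,10.6,85,0,0,0,10.6,85,0,0,0,10.6,85,0,0,0,0]
}}

```text
time_s: 12.2
tool_pos: [0.5959, -0.0065, 0.2287]
ee_rot: [3.141, -0.002, 3.128]
wrist_force: [-0.4, -0.7, 0.5]
opening: 0.085
```

Call:
{"api": "step_arm", "payload": {
  "commands": [85,0,35,-12,0.8,85,0,35,-12,0,85,0,35,-12,0,85,0,35,-12,0,85,0,0,0,0,85,0,0,0,0]
}}

```text
time_s: 12.95
tool_pos: [0.5995, 0.133, 0.2764]
ee_rot: [-3.141, -0.002, 3.114]
wrist_force: [-1.0, -0.2, -1.0]
opening: 0.0855
```

```bash
python3 - <<'E'
from h import *
s=robot.sense(); print({k:np.round(s[k],4) for k in ['time_s','tool_pos','ee_rot','qpos']})
p=camera('wrist'); save(p,'w1')
for t in ['tablet_1','key_grip','rod_grip','rod','stand_floor','dish_floor','dish','ball_1_center']:
    print(t,[(np.round(r['at'],3).tolist(),round(r['confidence'],2)) for r in recognise(p,t)])
E
```

```text
{'time_s': np.float64(12.95), 'tool_pos': array([0.5995, 0.133 , 0.2764]), 'ee_rot': array([-3.1411e+00, -2.3000e-03,  3.1141e+00]), 'qpos': array([2.1820e-01, 3.3100e-01, 7.8700e-02, 1.3209e+00, 1.0000e-04,
       2.4570e-01])}
tablet_1 [([0.594, 0.211, 0.017], 0.76), ([0.648, 0.13, 0.018], 0.68), ([0.6, 0.139, 0.019], 0.57), ([0.664, 0.209, 0.018], 0.49)]
key_grip [([0.473, 0.069, 0.088], 0.95), ([0.438, 0.194, 0.02], 0.3)]
rod_grip [([0.572, 0.015, 0.137], 0.75), ([0.664, 0.209, 0.013], 0.43)]
rod [([0.578, 0.018, 0.143], 0.78), ([0.52, 0.311, 0.004], 0.57)]
stand_floor [([0.574, 0.014, 0.01], 0.96), ([0.579, 0.02, 0.141], 0.62)]
dish_floor [([0.456, 0.221, 0.008], 0.57)]
dish [([0.454, 0.218, 0.01], 0.6)]
ball_1_center [([0.458, 0.237, 0.023], 0.76), ([0.571, 0.017, 0.011], 0.27)]
```

View pics/w1.png

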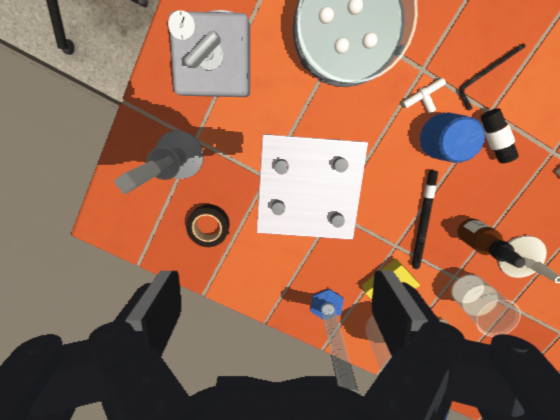

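```bash
cat >> h.py <<'E'
def masks(p,t,z,st=None,minc=0.3):
    o=[]
    for r in cut_out(p,t):
        if r['confidence']<minc: continue
        v,u=np.nonzero(r['pixels']); o.append((round(r['confidence'],2),len(u),np.round([u.mean(),v.mean()],1).tolist(),np.round(onz(p,u.mean(),v.mean(),z,st),4).tolist()))
    return o
E
python3 - <<'E'
from h import *
s=robot.sense()
p=camera('wrist')
print('tab',*masks(p,'tablet_1',.011,s),sep='\n')
print('key',*masks(p,'key_grip',.085,s),sep='\n')
print('ball',*masks(p,'ball_1_center',.017,s),sep='\n')
crop(p,130,0,430,225,2.6,'w1c')
# overlay dish rim / stand predicted
im=p['pixels'].copy()
for c,r,z in [((.448,.219),.06,.046),((.448,.219),.057,.009),((.576,.015),.03,.0),((.576,.015),.0155,.065)]:
    for a in np.linspace(0,6.28,90):
        u,v=proj(p,[c[0]+r*np.cos(a),c[1]+r*np.sin(a),z],s)
        if 0<=u<560 and 0<=v<420: im[int(v),int(u)]=(255,0,255)
cv2.imwrite('pics/w1o.png',cv2.resize(im[0:225,100:430],None,fx=2.4,fy=2.4,interpolation=cv2.INTER_NEAREST))
E
```

```text
tab
(0.66, 172, [337.5, 218.9], [0.6679, 0.2101, 0.011])
(0.62, 165, [278.2, 207.0], [0.6494, 0.1338, 0.011])
(0.6, 176, [281.5, 165.9], [0.5964, 0.1393, 0.011])
(0.51, 203, [340.6, 163.9], [0.5962, 0.2121, 0.011])
key
(0.61, 1905, [178.0, 154.7], [0.5686, 0.0354, 0.085])
ball
(0.64, 188, [369.2, 39.5], [0.4596, 0.2383, 0.017])
```

View pics/w1o.png

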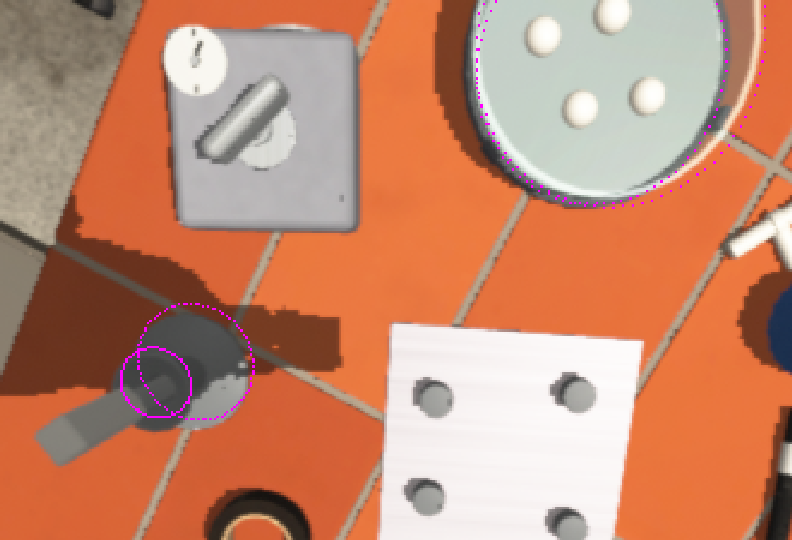

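Call:
{"api": "step_arm", "payload": {
  "commands": [45,3,6,0,-1.6,45,0,0,40,0,45,0,0,40,0,45,0,0,40,0,45,0,0,40,0,45,0,0,40,0,45,0,0,30,0,45,0,0,0,0,45,0,0,0,0],
  "force": 40
}}

```text
time_s: 14.72
tool_pos: [0.5972, 0.1399, 0.048]
ee_rot: [3.141, -0.001, 3.14]
wrist_force: [-0.4, 0.0, -1.2]
opening: 0.0447
```

```bash
python3 - <<'E'
from h import *
s=robot.sense(); print({k:np.round(s[k],4) for k in ['time_s','tool_pos','ee_rot','opening']})
p=camera('wrist'); save(p,'w2')
print('tab',*masks(p,'tablet_1',.011,s),sep='\n')
p=camera('scene'); crop(p,180,100,400,300,3,'sc3')
print('tab',*masks(p,'tablet_1',.011,s),sep='\n')
E
```

```text
{'time_s': np.float64(14.725), 'tool_pos': array([0.5972, 0.1399, 0.048 ]), 'ee_rot': array([ 3.1411e+00, -6.0000e-04,  3.1405e+00]), 'opening': np.float64(0.0447)}
tab
(0.75, 876, [275.4, 240.3], [0.5961, 0.1388, 0.011])
(0.63, 941, [400.4, 239.4], [0.5958, 0.2115, 0.011])
(0.62, 816, [266.9, 317.2], [0.6485, 0.1333, 0.011])
tab
(0.51, 71, [249.1, 279.8], [0.6682, 0.2097, 0.011])
(0.46, 69, [277.0, 261.0], [0.5955, 0.2111, 0.011])
```

View pics/w2.png

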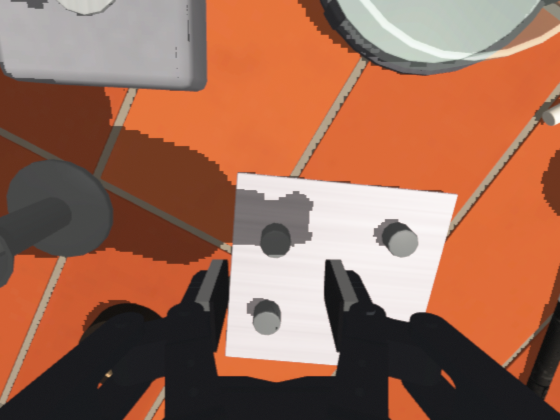

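View pics/sc3.png

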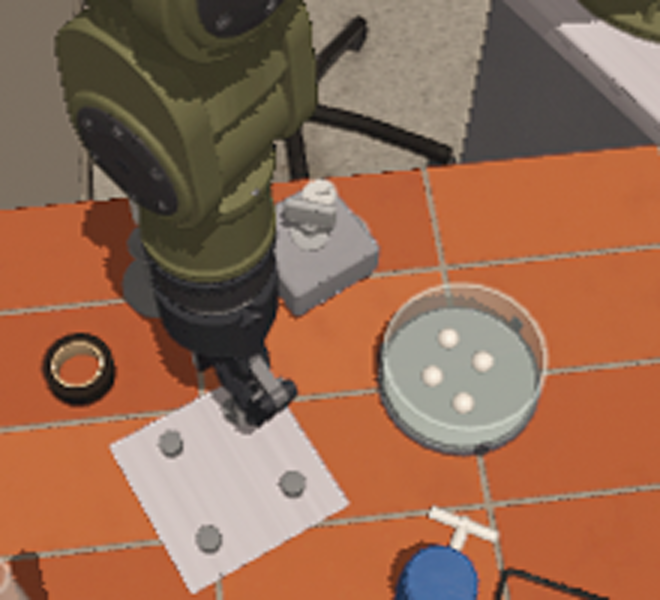

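Call:
{"api": "step_arm", "payload": {
  "commands": [45,0,-1,20,0,45,0,0,23,0,45,0,0,0,0,10,0,0,0,0,10,0,0,0,0,10,0,0,0,0,10,0,0,0,0],
  "force": 40
}}

```text
time_s: 15.8
tool_pos: [0.5974, 0.1387, 0.0052]
ee_rot: [3.141, 0.0, 3.14]
wrist_force: [-0.4, 0.2, 7.0]
opening: 0.0158
```

Call:
{"api": "step_arm", "payload": {
  "commands": [10,0,0,-30,0,10,0,0,-40,0,10,0,0,-30,0,10,0,0,0,0]
}}

```text
time_s: 16.3
tool_pos: [0.5989, 0.139, 0.107]
ee_rot: [3.14, 0.004, 3.14]
wrist_force: [0.7, 0.6, -0.7]
opening: 0.0157
```

```bash
python3 - <<'E'
from h import *
s=robot.sense(); print({k:np.round(s[k],4) for k in ['time_s','tool_pos','ee_rot','opening']})
p=camera('wrist'); save(p,'w3')
print('tab',*masks(p,'tablet_1',.011,s),sep='\n')
for u,v in [(326.3,15),(355.4,5.8),(341.7,45),(370,40)]:
  print(onz(p,u,v,.02,{'tool_pos':[.5995,.133,.2764],'ee_rot':[-3.1411,-.0023,3.1141]}))
E
```

```text
{'time_s': np.float64(16.3), 'tool_pos': array([0.5989, 0.139 , 0.107 ]), 'ee_rot': array([3.1401, 0.0037, 3.1398]), 'opening': np.float64(0.0157)}
tab
(0.68, 1366, [276.0, 276.3], [0.6547, 0.1383, 0.011])
(0.68, 442, [363.9, 290.2], [0.6677, 0.2099, 0.011])
(0.61, 596, [373.6, 206.2], [0.596, 0.2114, 0.011])
[0.43485127 0.19026195 0.02      ]
[0.4271293  0.22069037 0.02      ]
[0.46415397 0.20747989 0.02      ]
[0.46009394 0.23790122 0.02      ]
```

View pics/w3.png

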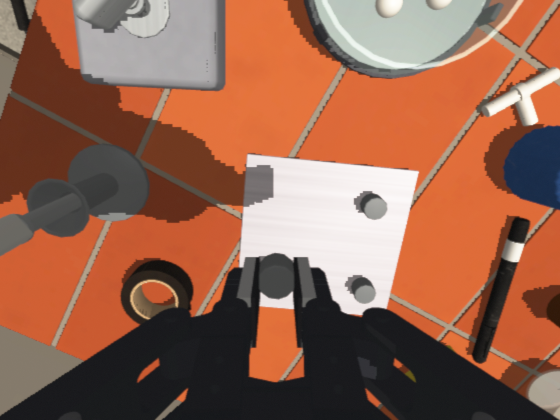

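Call:
{"api": "step_arm", "payload": {
  "commands": [10,40,28,0,0,10,40,28,0,0,10,39,27,0,0,10,0,0,0,0,10,0,0,40,0,10,0,0,35,0,10,0,0,0,0,26,0,0,0,0,26,0,0,0,0,26,0,0,0,0,26,0,0,-40,0,26,0,0,-40,0]
}}

```text
time_s: 17.9
tool_pos: [0.4774, 0.2215, 0.1102]
ee_rot: [3.142, -0.002, 3.14]
wrist_force: [1.2, 1.8, 0.4]
opening: 0.0261
```

```bash
python3 - <<'E'
from h import *
s=robot.sense(); print({k:np.round(s[k],4) for k in ['time_s','tool_pos','ee_rot','opening']})
p=camera('scene'); crop(p,180,100,400,300,3,'sc4')
print('tab',*masks(p,'tablet_1',.011,s),sep='\n')
p=camera('wrist'); save(p,'w4')
E
```

```text
{'time_s': np.float64(17.9), 'tool_pos': array([0.4774, 0.2215, 0.1102]), 'ee_rot': array([ 3.1416e+00, -2.2000e-03,  3.1398e+00]), 'opening': np.float64(0.0261)}
tab
(0.66, 168, [282.6, 171.2], [0.4482, 0.0341, 0.011])
(0.53, 63, [277.0, 261.1], [0.5957, 0.2114, 0.011])
(0.37, 60, [322.3, 232.8], [0.4743, 0.2178, 0.011])
```

View pics/sc4.png

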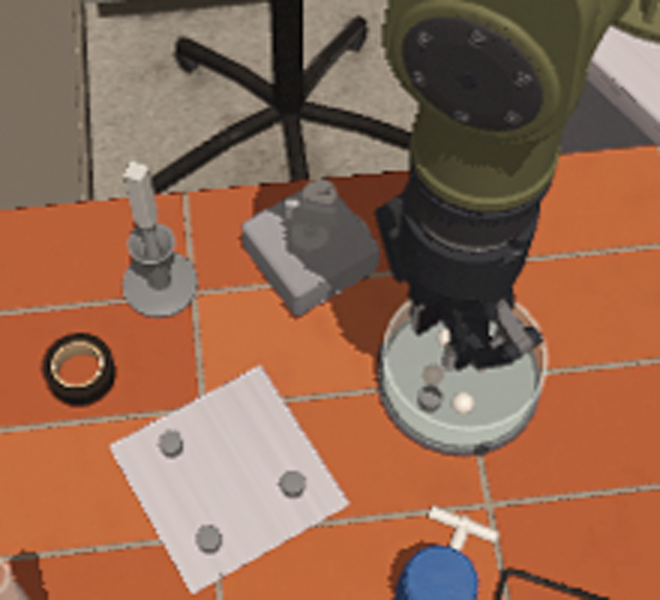

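View pics/w4.png

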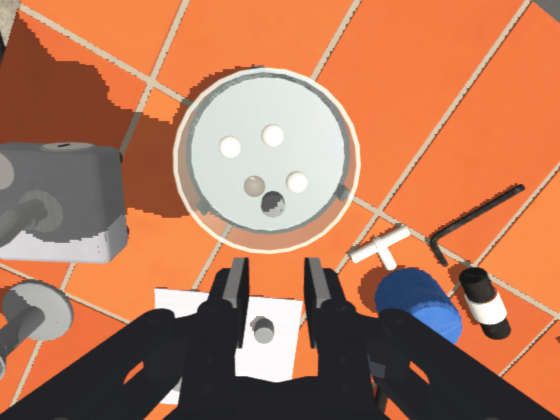

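```bash
python3 - <<'E'
from h import *
s=robot.sense()
p=camera('wrist')
g=cv2.cvtColor(p['pixels'],cv2.COLOR_BGR2HSV)
for z,r in [(.046,.06),(.009,.057)]:
  for c in [(.446,.218)]:
    print(z,[np.round(proj(p,[c[0]+a*r,c[1]+b*r,z],s),1) for a,b in [(1,0),(-1,0),(0,1),(0,-1)]], onz(p,267,160,.046,s))
E
```

```text
0.046 [array([270.1, 259.7]), array([268.5,  71.8]), array([364. , 173.7]), array([174.5, 174.3])] [0.43709705 0.21661948 0.046     ]
0.009 [array([270.6, 235.2]), array([269.5,  81.1]), array([347.2, 163.4]), array([192.9, 163.8])] [0.43709705 0.21661948 0.046     ]
```

Call:
{"api": "step_arm", "payload": {
  "commands": [45,-40,-3,0,0,45,-40,-4,0,0,45,-38.5,-3,0,0,45,0,0,0,0,45,0,0,35,0,45,0,0,35,0,45,0,0,33,0,45,0,0,0,0]
}}

```text
time_s: 19.1
tool_pos: [0.5929, 0.2107, 0.003]
ee_rot: [-3.14, -0.007, 3.14]
wrist_force: [-0.2, -0.9, 0.8]
opening: 0.0451
```

Call:
{"api": "step_arm", "payload": {
  "commands": [45,0,0,-2,0,45,0,0,0,0]
}}

```text
time_s: 19.35
tool_pos: [0.5965, 0.2117, 0.0091]
ee_rot: [3.141, -0.001, 3.14]
wrist_force: [0.2, 0.6, 0.3]
opening: 0.0447
```

Call:
{"api": "step_arm", "payload": {
  "commands": [45,0,0,2,0,10,0,0,0,0,10,0,0,0,0,10,0,0,0,0,10,0,0,0,0,10,0,0,-35,0,10,0,0,-40,0,10,0,0,-25,0,10,0,0,0,0]
}}

```text
time_s: 20.48
tool_pos: [0.598, 0.212, 0.1078]
ee_rot: [3.14, 0.002, 3.14]
wrist_force: [-0.4, 0.1, -0.1]
opening: 0.0156
```

Call:
{"api": "step_arm", "payload": {
  "commands": [10,47,2,0,0,10,47,1,0,0,10,47,1,0,0,10,46,1,0,0,10,0,0,0,0,10,0,0,40,0,10,0,0,30,0,10,0,0,5,0,10,0,0,0,0,10,0,0,0,0]
}}

```text
time_s: 21.72
tool_pos: [0.4102, 0.2172, 0.0321]
ee_rot: [3.141, -0.0, 3.14]
wrist_force: [1.2, 0.3, -0.4]
opening: 0.0153
```

Release, rise, go to look from over the tray.

Call:
{"api": "step_arm", "payload": {
  "commands": [26,0,0,0,0,26,0,0,0,0,26,0,0,0,0,26,0,0,-40,0,26,0,0,-40,0,26,-30,0,-20,0,26,-40,0,0,0,26,-40,0,0,0,26,0,0,0,0,26,0,0,0,0]
}}

```text
time_s: 22.98
tool_pos: [0.5183, 0.2162, 0.1304]
ee_rot: [-3.141, -0.004, 3.14]
wrist_force: [-0.6, -0.3, -0.1]
opening: 0.0259
```

```bash
python3 - <<'E'
from h import *
s=robot.sense(); print({k:np.round(s[k],4) for k in ['time_s','tool_pos','ee_rot','opening']})
p=camera('wrist'); save(p,'w5')
print('tab',*masks(p,'tablet_1',.011,s),sep='\n')
print('ball',*masks(p,'ball_1_center',.017,s),sep='\n')
E
```

```text
{'time_s': np.float64(22.975), 'tool_pos': array([0.5183, 0.2162, 0.1304]), 'ee_rot': array([-3.1413, -0.0036,  3.1397]), 'opening': np.float64(0.0259)}
tab
(0.91, 392, [270.9, 351.9], [0.6668, 0.2103, 0.011])
(0.9, 477, [282.6, 152.3], [0.4776, 0.2208, 0.011])
(0.57, 568, [277.5, 60.7], [0.4118, 0.2169, 0.011])
ball
(0.89, 392, [305.8, 129.1], [0.4596, 0.238, 0.017])
(0.7, 149, [4.6, 300.0], [0.6055, -0.0234, 0.017])
```

View pics/w5.png

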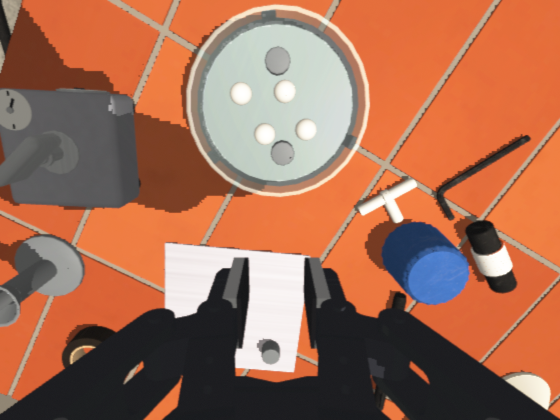

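Call:
{"api": "step_arm", "payload": {
  "commands": [45,-50,-2,0,0,45,-50,-2,0,0,45,-49,-2,0,0,45,0,0,0,0,45,0,0,40,0,45,0,0,40,0,45,0,0,30,0,45,0,0,10,0,45,0,0,0,0,45,0,0,0,0]
}}

```text
time_s: 24.38
tool_pos: [0.669, 0.2108, 0.0126]
ee_rot: [3.141, 0.001, 3.14]
wrist_force: [-0.3, 0.3, 0.0]
opening: 0.0451
```

Call:
{"api": "step_arm", "payload": {
  "commands": [45,1,0,5.5,0,10,0,0,0,0,10,0,0,0,0,10,0,0,0,0,10,0,0,0,0,10,0,0,-35,0,10,0,0,-40,0,10,0,0,-25,0,10,0,0,0,0]
}}

```text
time_s: 25.5
tool_pos: [0.669, 0.2108, 0.1076]
ee_rot: [3.14, 0.002, 3.14]
wrist_force: [0.4, -0.7, -1.1]
opening: 0.016
```

Call:
{"api": "step_arm", "payload": {
  "commands": [10,46,7,0,0,10,46,6,0,0,10,46,6,0,0,10,46,6,0,0,10,46,6,0,0,10,0,0,0,0,10,0,0,40,0,10,0,0,30,0,10,0,0,5,0,10,0,0,0,0,10,0,0,0,0]
}}

```text
time_s: 26.88
tool_pos: [0.4382, 0.2422, 0.0316]
ee_rot: [3.141, -0.0, 3.14]
wrist_force: [-0.6, 0.3, -0.8]
opening: 0.0154
```

Call:
{"api": "step_arm", "payload": {
  "commands": [22,0,0,0,0,22,0,0,0,0,22,0,0,0,0,22,0,0,-40,0,22,0,0,-40,0,22,-30,0,-20,0,22,-40,-20,0,0,22,-40,-20,0,0,22,0,0,0,0,22,0,0,0,0]
}}

```text
time_s: 28.12
tool_pos: [0.5464, 0.2014, 0.13]
ee_rot: [3.141, -0.003, 3.14]
wrist_force: [-0.2, 0.4, -0.4]
opening: 0.0222
```

```bash
python3 - <<'E'
from h import *
s=robot.sense(); print({k:np.round(s[k],4) for k in ['time_s','tool_pos','ee_rot','opening']})
p=camera('wrist'); save(p,'w6')
print('tab',*masks(p,'tablet_1',.011,s),sep='\n')
E
```

```text
{'time_s': np.float64(28.125), 'tool_pos': array([0.5464, 0.2014, 0.13  ]), 'ee_rot': array([ 3.1415, -0.0033,  3.1395]), 'opening': np.float64(0.0222)}
tab
(0.96, 714, [299.3, 15.6], [0.4113, 0.2173, 0.011])
(0.77, 588, [333.6, 60.0], [0.4397, 0.2426, 0.011])
(0.72, 525, [302.8, 113.9], [0.477, 0.2211, 0.011])
(0.69, 146, [199.6, 305.7], [0.6437, 0.1314, 0.011])
```

View pics/w6.png

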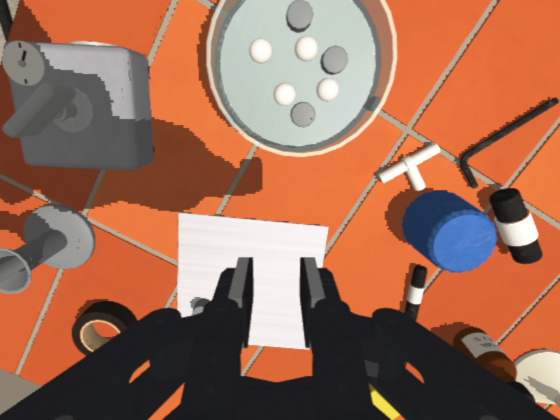

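Call:
{"api": "step_arm", "payload": {
  "commands": [45,-34,-22,0,0,45,-34,-23,0,0,45,-34,-23,0,0,45,0,0,0,0,45,0,0,40,0,45,0,0,30,0,45,0,0,10,0,45,0,0,0,0,45,0,0,0,0]
}}

```text
time_s: 29.35
tool_pos: [0.6498, 0.1339, 0.0518]
ee_rot: [3.141, 0.0, 3.14]
wrist_force: [0.1, 0.6, 0.6]
opening: 0.0452
```

```bash
python3 - <<'E'
from h import *
s=robot.sense(); print({k:np.round(s[k],4) for k in ['time_s','tool_pos','ee_rot','opening']})
p=camera('wrist'); save(p,'w7')
print('tab',*masks(p,'tablet_1',.011,s),sep='\n')
E
```

```text
{'time_s': np.float64(29.35), 'tool_pos': array([0.6498, 0.1339, 0.0518]), 'ee_rot': array([3.1409e+00, 3.0000e-04, 3.1403e+00]), 'opening': np.float64(0.0452)}
tab
(0.68, 803, [276.4, 238.6], [0.6493, 0.1334, 0.011])
```

View pics/w7.png

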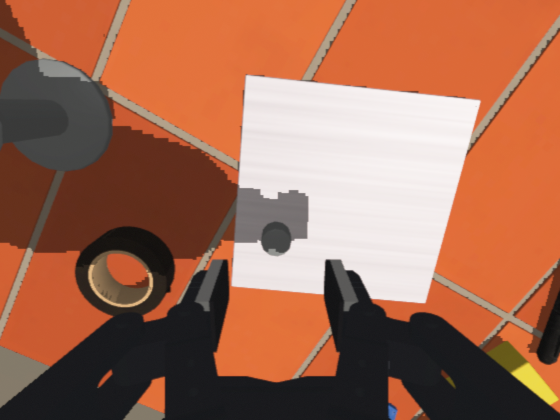

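Call:
{"api": "step_arm", "payload": {
  "commands": [45,0,0,35,0,45,0,0,9.5,0,45,0,0,0,0,10,0,0,0,0,10,0,0,0,0,10,0,0,0,0,10,0,0,0,0,10,0,0,-35,0,10,0,0,-40,0,10,0,0,-25,0,10,0,0,0,0]
}}

```text
time_s: 30.82
tool_pos: [0.651, 0.1337, 0.1084]
ee_rot: [3.14, 0.003, 3.14]
wrist_force: [-0.3, 0.1, -0.6]
opening: 0.0151
```

Call:
{"api": "step_arm", "payload": {
  "commands": [10,41,17,0,0,10,41,16,0,0,10,41,16,0,0,10,40,16,0,0,10,40,16,0,0,10,0,0,0,0,10,0,0,40,0,10,0,0,30,0,10,0,0,5,0,10,0,0,0,0,10,0,0,0,0]
}}

```text
time_s: 32.2
tool_pos: [0.4472, 0.215, 0.0321]
ee_rot: [3.141, -0.0, 3.14]
wrist_force: [-0.2, 0.1, -0.2]
opening: 0.0157
```

Call:
{"api": "step_arm", "payload": {
  "commands": [22,0,0,0,0,22,0,0,0,0,22,0,0,0,0,22,0,0,-40,0,22,0,0,-40,0,22,-20,0,-40,0,22,-20,-40,-40,0,22,-30,-50,-50,0,22,-30,-60,-40,0,22,-28,-50,0,0,22,0,0,0,0,22,0,0,0,0]
}}

```text
time_s: 33.7
tool_pos: [0.562, 0.0359, 0.263]
ee_rot: [3.141, -0.003, 3.139]
wrist_force: [0.4, 0.4, -0.7]
opening: 0.0216
```

```bash
python3 - <<'E'
from h import *
s=robot.sense(); print({k:np.round(s[k],4) for k in ['time_s','tool_pos','ee_rot','opening']})
p=camera('scene'); crop(p,180,100,400,300,3,'sc5'); print(masks(p,'tablet_1',.016,s))
p=camera('wrist'); save(p,'w8');crop(p,170,100,390,320,3,'w8c')
print('rg',*masks(p,'rod_grip',.16,s),sep='\n')
E
```

```text
{'time_s': np.float64(33.7), 'tool_pos': array([0.562 , 0.0359, 0.263 ]), 'ee_rot': array([ 3.141 , -0.0032,  3.1392]), 'opening': np.float64(0.0216)}
[(0.61, 62, [341.4, 230.1], [0.4377, 0.2396, 0.016]), (0.59, 44, [322.8, 232.8], [0.4751, 0.2199, 0.016]), (0.59, 76, [343.7, 215.8], [0.4103, 0.2156, 0.016]), (0.47, 58, [331.0, 224.1], [0.4469, 0.2143, 0.016])]
rg
(0.58, 850, [248.8, 216.6], [0.5688, 0.0141, 0.16])
```

View pics/w8.png

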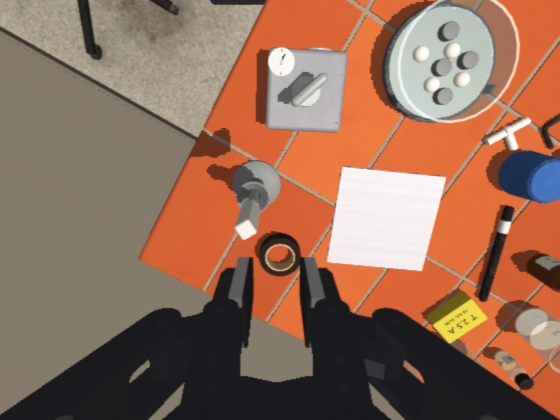

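View pics/sc5.png

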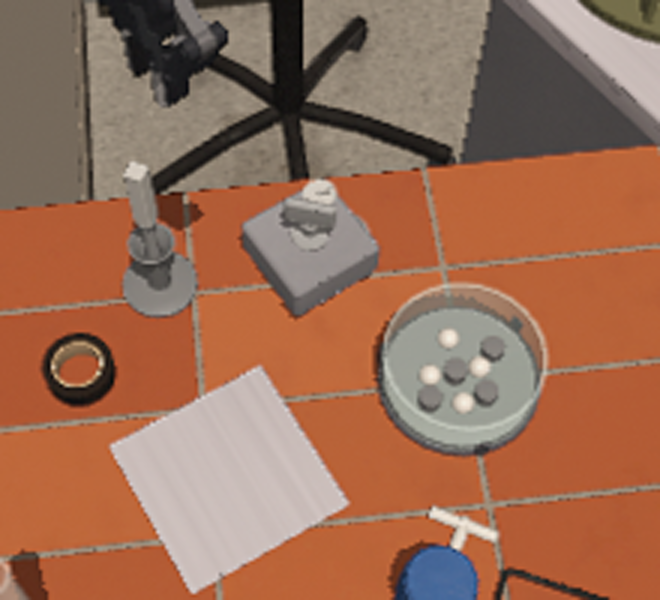

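View pics/w8c.png

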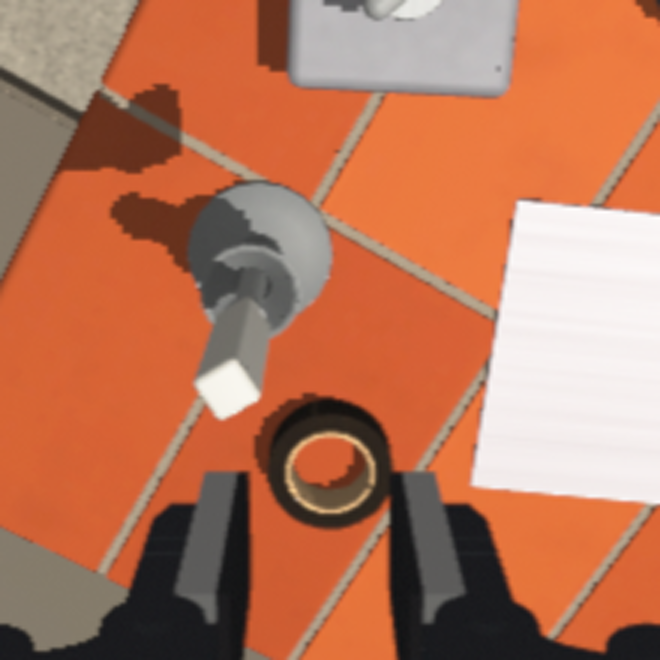

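```bash
cat > j.py <<'E'
from h import *
st={'tool_pos':[.562,.0359,.263],'ee_rot':[3.141,-.0032,3.1392]}
p={'fx':333.257,'fy':333.257,'cx':276.103,'cy':209.409,'T_tool_cam':np.array(camera('wrist')['T_tool_cam'])}
C=np.array([onz(p,u,v,.16,st)[:2] for u,v in [(235,227.3),(249,219.3),(256.7,230.7),(243.3,239.3)]])
print(C.round(4),C.mean(0)); d=np.roll(C,-1,0)-C; print(np.degrees(np.arctan2(d[:,1],d[:,0])),np.hypot(*d.T))
print(onz(p,256.7,185.7,.004,st),onz(p,254,196.7,.065,st))
K=np.array([onz(p,u,v,.087,st)[:2] for u,v in [(294,104),(324,76)]]);print('key',K)
E
python3 j.py
```

```text
[[0.5776 0.0031]
 [0.571  0.0142]
 [0.5805 0.02  ]
 [0.5878 0.0093]] [0.57922247 0.01165525]
[ 120.62411987   31.34902473  -56.00931632 -148.75294337] [0.0129833  0.01116042 0.01301732 0.01192466]
[0.58158971 0.01166961 0.004     ] [0.57887872 0.01213615 0.065     ]
key [[0.48545479 0.05203618]
 [0.46178552 0.07839785]]
```

Call:
{"api": "step_arm", "payload": {
  "commands": [50,-17.5,-24,0,0,50,0,0,0,-10.6,50,0,0,0,-10.6,50,0,0,0,-10.6,50,0,0,30,0,50,0,0,30,0,50,0,0,0,0,50,0,0,0,0],
  "force": 60
}}

```text
time_s: 34.95
tool_pos: [0.5803, 0.0122, 0.2046]
ee_rot: [3.141, -0.001, -2.588]
wrist_force: [1.2, -0.3, -0.0]
opening: 0.0499
```

```bash
python3 - <<'E'
from h import *
s=robot.sense(); print({k:np.round(s[k],4) for k in ['time_s','tool_pos','ee_rot','opening']})
p=camera('wrist'); save(p,'w9'); print(proj(p,[.5795,.0118,.16],s))
E
```

```text
{'time_s': np.float64(34.95), 'tool_pos': array([0.5803, 0.0122, 0.2046]), 'ee_rot': array([ 3.1409e+00, -8.0000e-04, -2.5876e+00]), 'opening': np.float64(0.0499)}
(np.float64(277.96609873101147), np.float64(236.31321612835845))
```

View pics/w9.png

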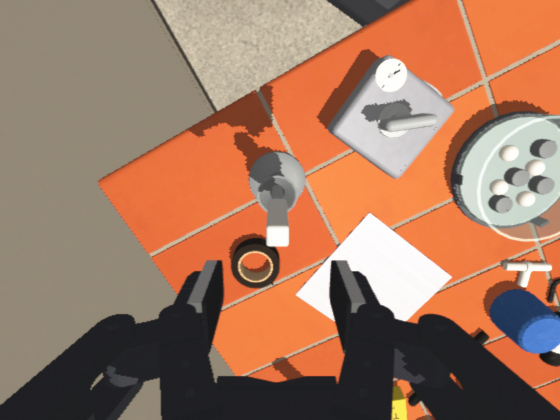

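Call:
{"api": "step_arm", "payload": {
  "commands": [50,0,0,30,0,50,0,0,30,0,50,0,0,30,0,50,0,0,2,0,50,0,0,0,0,5,0,0,0,0,5,0,0,0,0,5,0,0,0,0,5,0,0,0,0,5,0,0,0,0],
  "force": 60
}}

```text
time_s: 36.25
tool_pos: [0.5804, 0.0122, 0.1128]
ee_rot: [3.141, 0.0, -2.588]
wrist_force: [-0.4, 1.9, 5.9]
opening: 0.0132
```

```bash
python3 - <<'E'
from h import *
s=robot.sense(); print({k:np.round(s[k],4) for k in ['time_s','tool_pos','ee_rot','opening','wrist_force','torque']})
p=camera('wrist'); save(p,'w10')
p=camera('side'); crop(p,220,150,400,300,4,'si10')
E
```

```text
{'time_s': np.float64(36.25), 'tool_pos': array([0.5804, 0.0122, 0.1128]), 'ee_rot': array([ 3.1406e+00,  4.0000e-04, -2.5881e+00]), 'opening': np.float64(0.0132), 'wrist_force': array([-0.4251,  1.9043,  5.9121]), 'torque': array([ 0.3543,  0.3893, -0.0301])}
```

View pics/w10.png

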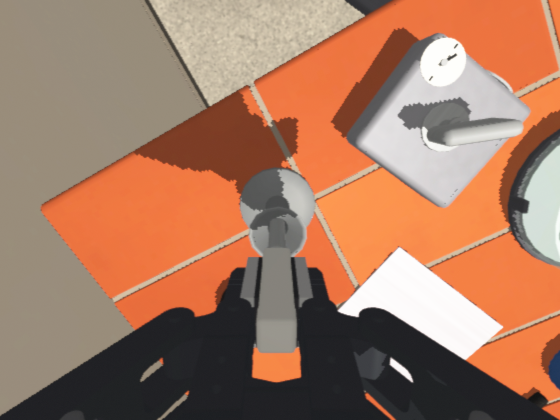

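View pics/si10.png

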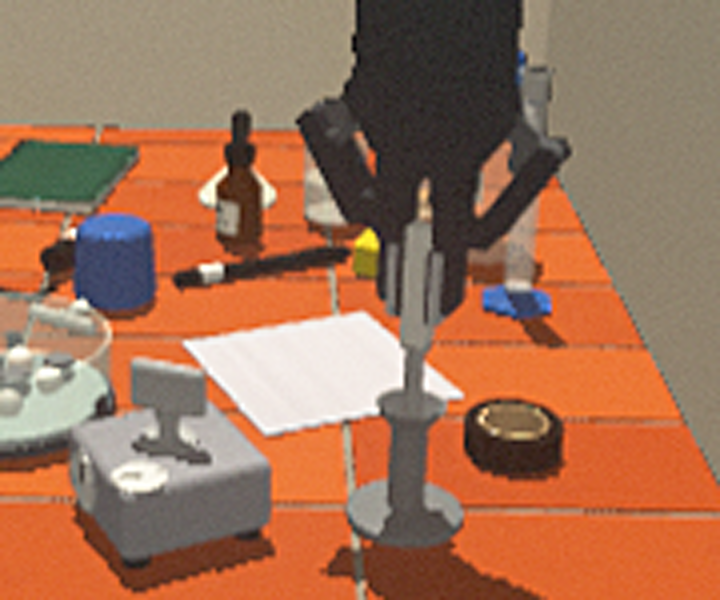

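Call:
{"api": "step_arm", "payload": {
  "commands": [5,0,0,-15,0,5,0,0,-20,0,5,0,0,-25,0,5,0,0,-25,0,5,0,0,-5,0,5,0,0,0,0]
}}

```text
time_s: 37.1
tool_pos: [0.58, 0.0117, 0.2016]
ee_rot: [3.141, -0.001, -2.588]
wrist_force: [0.0, 0.5, -0.3]
opening: 0.0132
```

```bash
python3 - <<'E'
from h import *
s=robot.sense(); print({k:np.round(s[k],4) for k in ['time_s','tool_pos','ee_rot','opening','wrist_force','torque']})
p=camera('wrist'); save(p,'w11')
t=s['tool_pos']
M=R.from_euler('xyz',s['ee_rot']).as_matrix()
print([np.round(proj(p,t+M@np.array([0,0,z]),s),1) for z in (.1028,.05,.0)])
p=camera('side'); crop(p,220,100,400,250,4,'si11')
print([np.round(proj(p,t+M@np.array([0,0,z])),1) for z in (.1028,.05,.0)])
p=camera('scene'); crop(p,160,100,310,250,4,'sc11')
print([np.round(proj(p,t+M@np.array([0,0,z])),1) for z in (.1028,.05,.0)])
E
```

```text
{'time_s': np.float64(37.1), 'tool_pos': array([0.58  , 0.0117, 0.2016]), 'ee_rot': array([ 3.1408e+00, -1.2000e-03, -2.5884e+00]), 'opening': np.float64(0.0132), 'wrist_force': array([ 0.0477,  0.4619, -0.2921]), 'torque': array([-0.0111, -0.0126, -0.0193])}
[array([277.4, 208.4]), array([277.8, 234.2]), array([278.5, 273.6])]
[array([324.2, 234.9]), array([325.8, 209.8]), array([327.4, 184.7])]
[array([227.9, 173. ]), array([224.9, 159.3]), array([221.8, 144.7])]
```

View pics/w11.png

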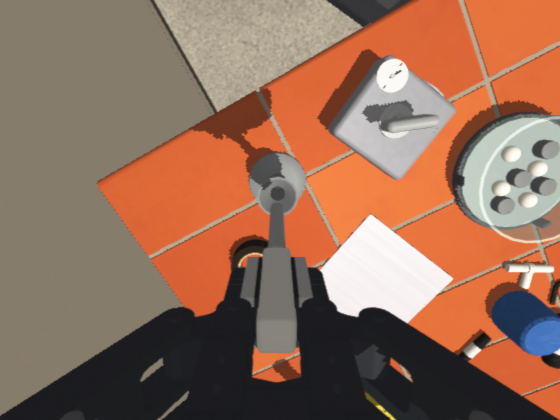

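View pics/si11.png

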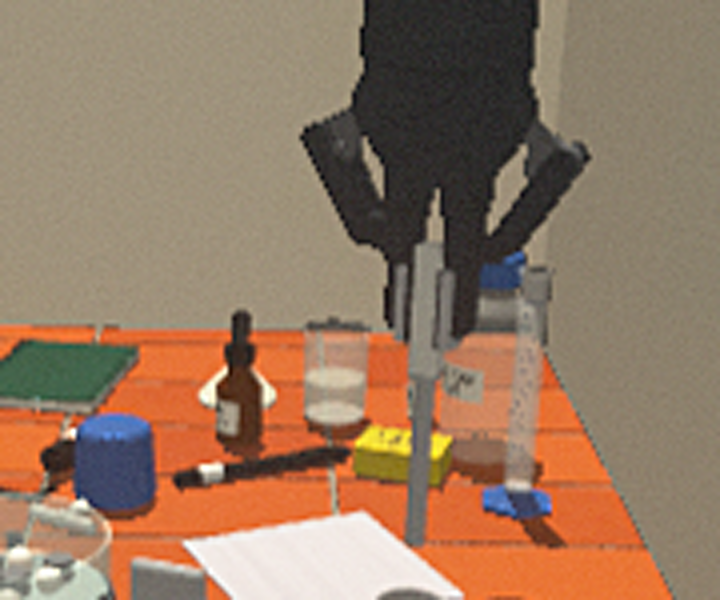

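View pics/sc11.png

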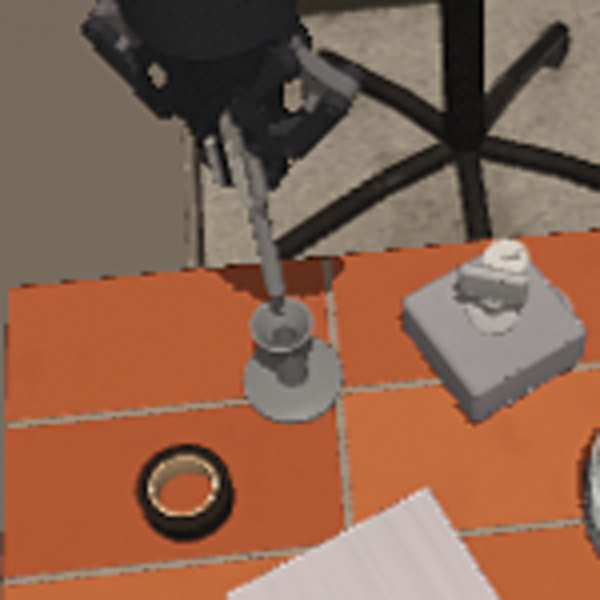

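```bash
cat > j2.py <<'E'
from h import *
from scipy.optimize import least_squares
p=camera('scene');crop(p,290,180,380,260,8,'sc12')
w={'fx':333.257,'fy':333.257,'cx':276.103,'cy':209.409,'T_tool_cam':np.array(camera('wrist')['T_tool_cam'])}
A=np.linspace(0,2*np.pi,181)
def ext(p,c,r,z,st):
    P=np.array([proj(p,[c[0]+r*np.cos(a),c[1]+r*np.sin(a),z],st) for a in A]); return np.array([P[:,0].min(),P[:,0].max(),P[:,1].min(),P[:,1].max()])
for st,e in [({'tool_pos':[.5183,.2162,.1304],'ee_rot':[-3.1413,-.0036,3.1397]},[187,369,5,196]),({'tool_pos':[.4774,.2215,.1102],'ee_rot':[3.1416,-.0022,3.1398]},[174,360,67,252])]:
    f=least_squares(lambda c:ext(w,c,.06,.046,st)-e,[.445,.217]);print(f.x.round(4),f.fun.round(1))
E
python3 j2.py
```

```text
[0.4443 0.2166] [-1.4  1.4 -1.   1.7]
[0.4389 0.2149] [-3.3  3.3 -2.3  4. ]
```

View pics/sc12.png

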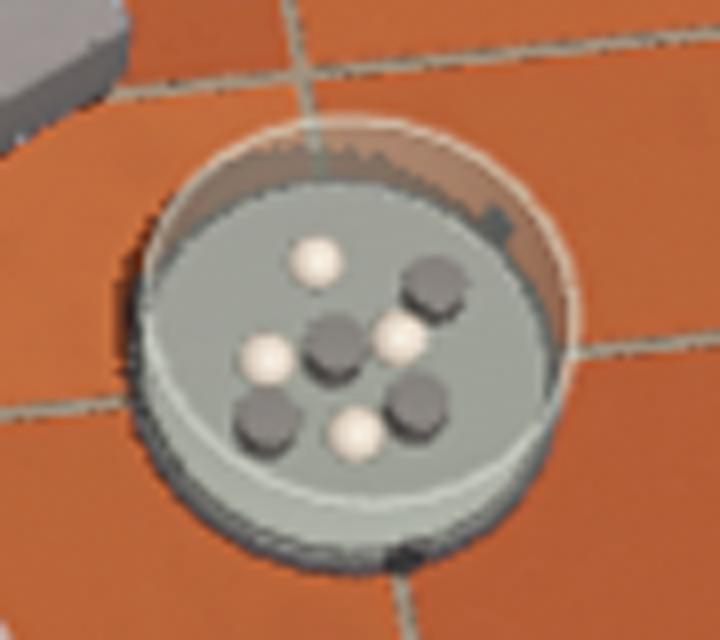

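Call:
{"api": "step_arm", "payload": {
  "commands": [5,0,0,0,10.5,5,0,0,0,10.6,5,0,0,0,10.6,5,21,29,0,0,5,21,29,0,0,5,21,29,0,0,5,21,29,0,0,5,21,29,0,0,5,20.5,30,0,0,5,0,0,0,0,5,0,0,0,0]
}}

```text
time_s: 38.72
tool_pos: [0.4545, 0.1865, 0.2015]
ee_rot: [-3.141, -0.002, -3.141]
wrist_force: [0.5, -0.6, 0.3]
opening: 0.0129
```

```bash
cat >> j2.py <<'E'
f=least_squares(lambda c:ext(p,c,.06,.046,None)-[307.9,362.9,194,243.1],[.445,.217]);print('scene',f.x.round(4),f.fun.round(1))
s=robot.sense(); print({k:np.round(s[k],4) for k in ['time_s','tool_pos','ee_rot','opening','wrist_force','torque']})
q=camera('wrist'); save(q,'w13')
print(proj(q,np.array(s['tool_pos'])-[0,0,.1028],s))
for c in [(.4445,.217)]:
    im=q['pixels'].copy()
    for r,z in [(.06,.046),(.057,.009),(.032,.009)]:
        for a in A:
            u,v=proj(q,[c[0]+r*np.cos(a),c[1]+r*np.sin(a),z],s)
            if 0<=u<560 and 0<=v<420: im[int(v),int(u)]=(255,0,255)
cv2.imwrite('pics/w13o.png',cv2.resize(im[0:320,100:460],None,fx=2.2,fy=2.2,interpolation=cv2.INTER_NEAREST)[:600])
E
python3 j2.py
```

```text
[0.4447 0.217 ] [-1.4  1.4 -1.   1.7]
[0.4394 0.2153] [-3.3  3.3 -2.3  4. ]
scene [0.4412 0.2172] [-0.   0.  -0.1  0.1]
{'time_s': np.float64(38.825), 'tool_pos': array([0.4549, 0.1861, 0.2016]), 'ee_rot': array([-3.1414e+00, -1.9000e-03,  3.1406e+00]), 'opening': np.float64(0.0135), 'wrist_force': array([-0.0243, -0.101 , -0.6656]), 'torque': array([-0.048 , -0.0265,  0.0708])}
(np.float64(276.86818431486057), np.float64(208.1210220919728))
```

View pics/w13o.png

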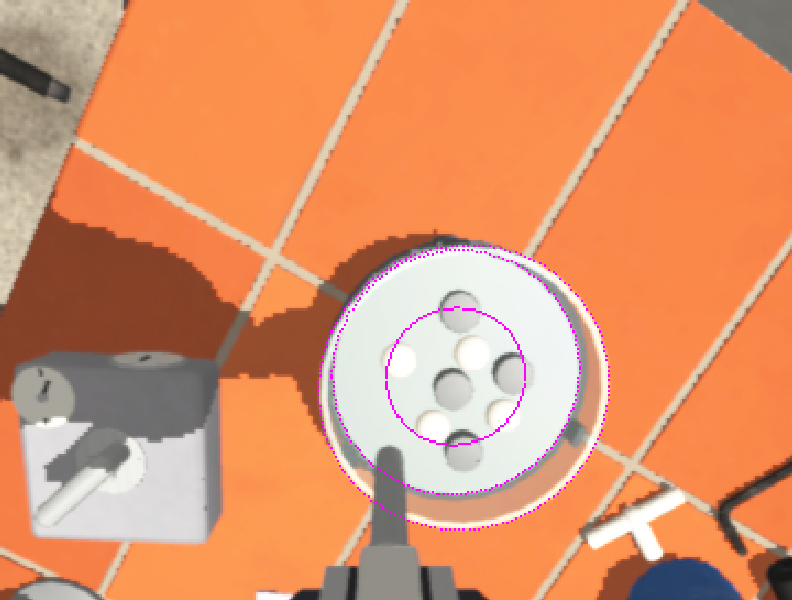

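Call:
{"api": "step_arm", "payload": {
  "commands": [5,0,0,25,0,5,0,0,25,0,5,0,0,20,0,5,0,0,10,0,5,0,0,5,0,5,0,0,0,0,5,0,0,0,0]
}}

```text
time_s: 39.75
tool_pos: [0.4548, 0.1869, 0.1174]
ee_rot: [3.141, -0.001, 3.142]
wrist_force: [-0.5, -0.7, 0.1]
opening: 0.0134
```

```bash
python3 - <<'E'
from h import *
s=robot.sense(); print({k:np.round(s[k],4) for k in ['time_s','tool_pos','ee_rot','opening','wrist_force','torque']})
p=camera('side'); crop(p,170,170,320,270,5,'si14')
p=camera('wrist'); save(p,'w14')
c=np.array([.4445,.217]); t=np.array(s['tool_pos'][:2]); a0=np.arctan2(*(t-c)[::-1]); print(np.degrees(a0),np.hypot(*(t-c)))
E
```

```text
{'time_s': np.float64(39.75), 'tool_pos': array([0.4548, 0.1869, 0.1174]), 'ee_rot': array([ 3.1410e+00, -9.0000e-04,  3.1415e+00]), 'opening': np.float64(0.0134), 'wrist_force': array([-0.4623, -0.7489,  0.0922]), 'torque': array([ 0.0104, -0.0101, -0.0276])}
-71.07524774426768 0.03181456397505517
```

View pics/si14.png

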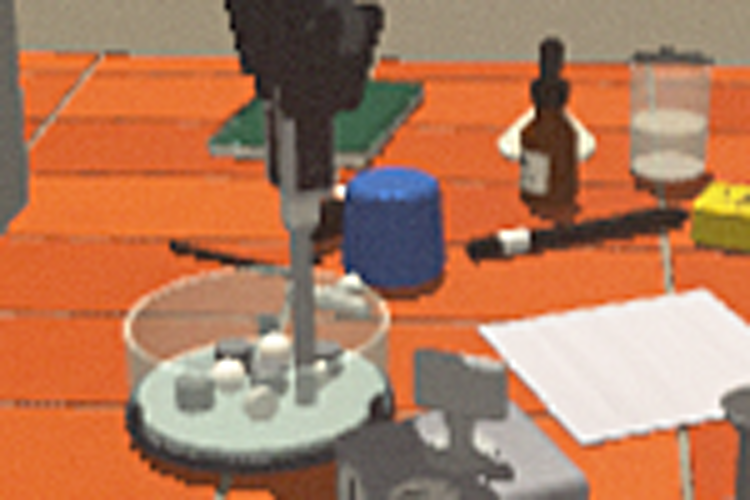

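View pics/w14.png

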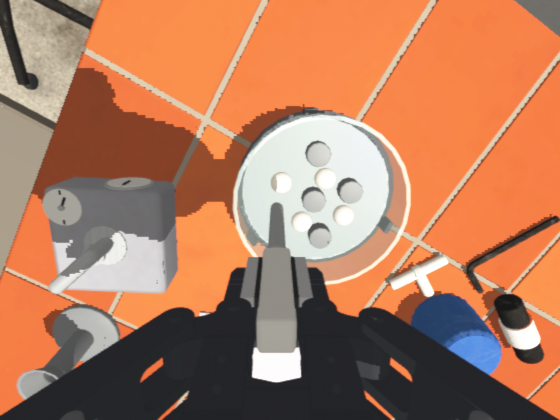

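Call:
{"api": "step_arm", "payload": {
  "commands": [5,-7.5,3.6,1.5,0,5,-6.4,5.4,0,0,5,-4.7,6.9,0,0,5,-2.8,7.9,0,0,5,-0.7,8.3,0,0,5,1.5,8.2,0,0],
  "force": 100
}}

```text
time_s: 40.6
tool_pos: [0.4747, 0.2277, 0.1151]
ee_rot: [3.141, -0.002, -3.141]
wrist_force: [0.9, 0.1, -1.1]
opening: 0.0128
```

Call:
{"api": "step_arm", "payload": {
  "commands": [5,3.6,7.5,0,0,5,5.4,6.4,0,0,5,6.9,4.7,0,0,5,7.9,2.8,0,0,5,8.3,0.7,0,0,5,8.2,-1.5,0,0]
}}

```text
time_s: 41.35
tool_pos: [0.4339, 0.2475, 0.1153]
ee_rot: [3.141, -0.002, -3.142]
wrist_force: [-0.1, -0.7, -0.7]
opening: 0.0124
```

```bash
python3 - <<'E'
from h import *
s=robot.sense(); print({k:np.round(s[k],4) for k in ['time_s','tool_pos','ee_rot','opening','wrist_force','torque']})
p=camera('side'); crop(p,170,170,320,270,5,'si15')
p=camera('wrist'); save(p,'w15')
c=np.array([.4445,.217]); t=np.array(s['tool_pos'][:2]); a0=np.arctan2(*(t-c)[::-1]); print(np.degrees(a0),np.hypot(*(t-c)))
E
```

```text
{'time_s': np.float64(41.35), 'tool_pos': array([0.4339, 0.2475, 0.1153]), 'ee_rot': array([ 3.1415e+00, -2.0000e-03, -3.1415e+00]), 'opening': np.float64(0.0124), 'wrist_force': array([-0.1452, -0.6988, -0.6898]), 'torque': array([-0.021 , -0.0501,  0.02  ])}
109.14846390269128 0.032326113650464824
```

View pics/si15.png

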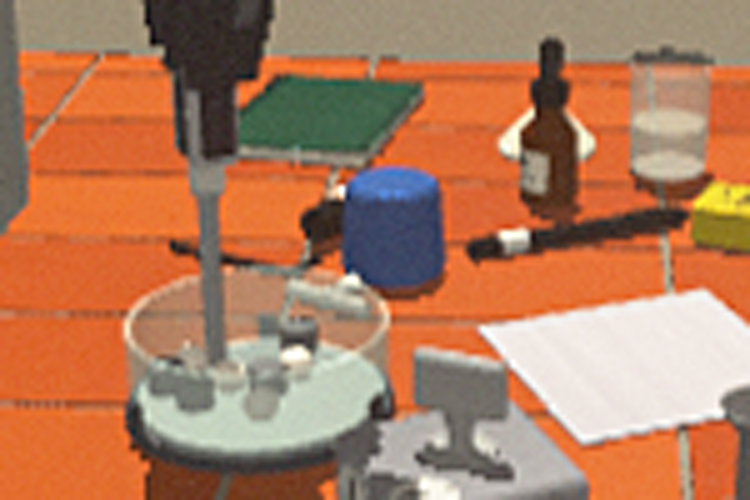

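View pics/w15.png

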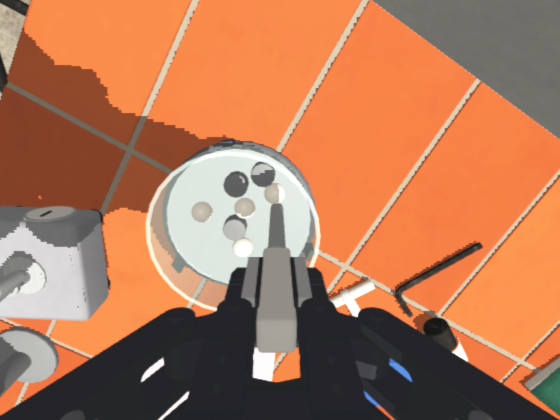

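Works smoothly, forces negligible. Continue.

Call:
{"api": "step_arm", "payload": {
  "commands": [5,7.5,-3.6,0,0,5,6.4,-5.4,0,0,5,4.7,-6.9,0,0,5,2.8,-7.9,0,0,5,0.7,-8.3,0,0,5,-1.5,-8.2,0,0,5,-3.6,-7.5,0,0,5,-5.4,-6.4,0,0,5,-6.9,-4.7,0,0,5,-7.9,-2.8,0,0,5,-8.3,-0.7,0,0,5,-8.2,1.5,0,0]
}}

```text
time_s: 42.95
tool_pos: [0.4505, 0.1887, 0.1141]
ee_rot: [3.135, -0.011, -3.141]
wrist_force: [-10.7, 11.0, -0.1]
opening: 0.0128
```

```bash
python3 - <<'E'
from h import *
s=robot.sense(); print({k:np.round(s[k],4) for k in ['time_s','tool_pos','wrist_force']})
p=camera('scene'); crop(p,270,130,400,260,5,'sc16')
c=np.array([.4445,.217]); t=np.array(s['tool_pos'][:2]); a0=np.arctan2(*(t-c)[::-1]); print(np.degrees(a0),np.hypot(*(t-c)))
E
```

```text
{'time_s': np.float64(42.95), 'tool_pos': array([0.4505, 0.1887, 0.1141]), 'wrist_force': array([-10.7109,  11.0034,  -0.1193])}
-77.94856349351744 0.02891538960928699
```

View pics/sc16.png

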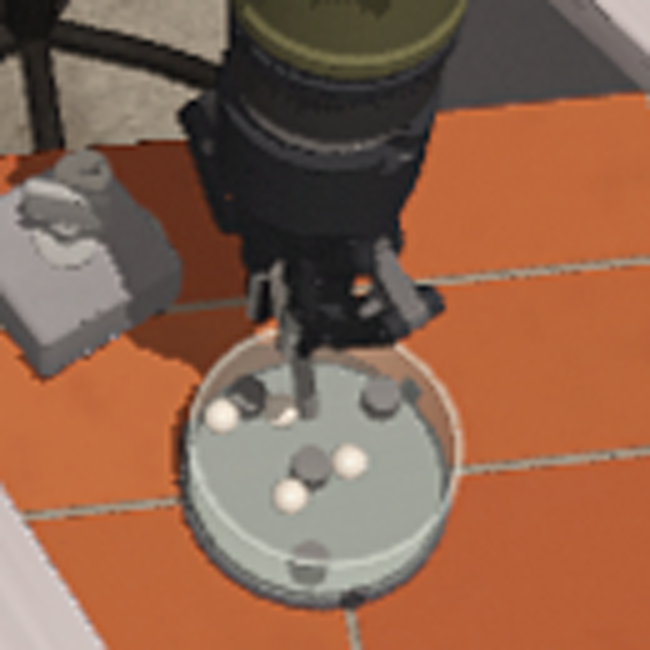

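Call:
{"api": "step_arm", "payload": {
  "commands": [5,-4.7,7.7,0,0,5,-5.4,4.6,0,0,5,-4,5.8,0,0,5,-2.4,6.7,0,0]
}}

```text
time_s: 43.5
tool_pos: [0.4714, 0.2115, 0.1152]
ee_rot: [-3.141, -0.002, 3.141]
wrist_force: [0.2, -0.1, -1.4]
opening: 0.0126
```

```bash
python3 - <<'E'
from h import *
s=robot.sense(); print({k:np.round(s[k],4) for k in ['time_s','tool_pos','wrist_force','ee_rot']})
p=camera('scene'); crop(p,270,130,400,260,5,'sc17')
c=np.array([.4445,.217]); t=np.array(s['tool_pos'][:2]); a0=np.arctan2(*(t-c)[::-1]); print(np.degrees(a0),np.hypot(*(t-c)))
E
```

```text
{'time_s': np.float64(43.5), 'tool_pos': array([0.4714, 0.2115, 0.1152]), 'wrist_force': array([ 0.1773, -0.0572, -1.3785]), 'ee_rot': array([-3.1411e+00, -1.5000e-03,  3.1411e+00])}
-11.654314318165525 0.027425601987657824
```

View pics/sc17.png

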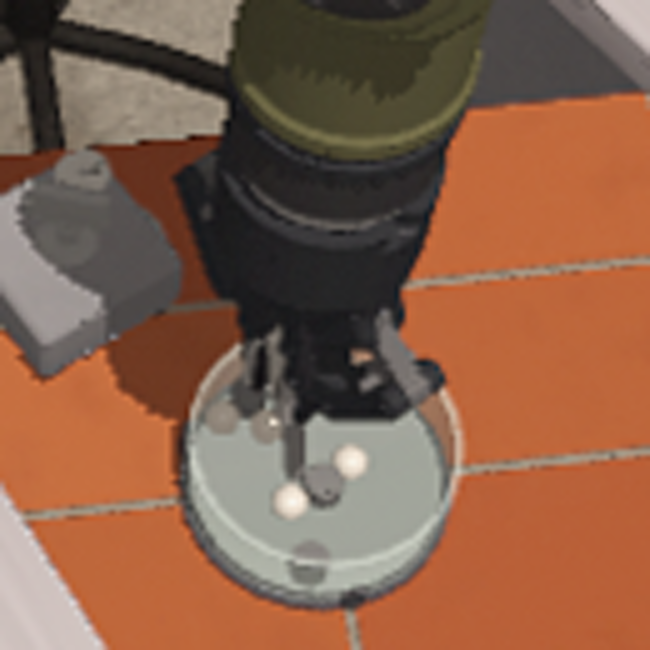

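Call:
{"api": "step_arm", "payload": {
  "commands": [5,-2.6,7.1,0,0,5,1.4,7.4,0,0,5,3.3,6.8,0,0,5,4.9,5.8,0,0,5,6.3,4.3,0,0,5,7.2,2.5,0,0,5,7.5,0.6,0,0,5,7.4,-1.4,0,0]
}}

```text
time_s: 44.55
tool_pos: [0.4364, 0.2427, 0.1155]
ee_rot: [-3.137, 0.002, 3.141]
wrist_force: [3.8, -8.1, 0.6]
opening: 0.0126
```

Call:
{"api": "step_arm", "payload": {
  "commands": [5,6.8,-3.3,0,0,5,5.8,-4.9,0,0,5,4.3,-6.3,0,0,5,2.5,-7.2,0,0,5,0.6,-7.5,0,0,5,-1.4,-7.4,0,0]
}}

```text
time_s: 45.3
tool_pos: [0.4179, 0.2094, 0.1159]
ee_rot: [3.137, -0.0, -3.142]
wrist_force: [3.9, 7.6, -0.8]
opening: 0.0128
```

```bash
python3 - <<'E'
from h import *
s=robot.sense(); print({k:np.round(s[k],4) for k in ['time_s','tool_pos','wrist_force','ee_rot']})
p=camera('scene'); crop(p,270,130,400,260,5,'sc18')
c=np.array([.4445,.217]); t=np.array(s['tool_pos'][:2]); a0=np.arctan2(*(t-c)[::-1]); print(np.degrees(a0),np.hypot(*(t-c)))
E
```

```text
{'time_s': np.float64(45.3), 'tool_pos': array([0.4179, 0.2094, 0.1159]), 'wrist_force': array([ 3.8603,  7.5537, -0.7611]), 'ee_rot': array([ 3.1370e+00, -2.0000e-04, -3.1416e+00])}
-164.05975550542553 0.02764653422429333
```

View pics/sc18.png

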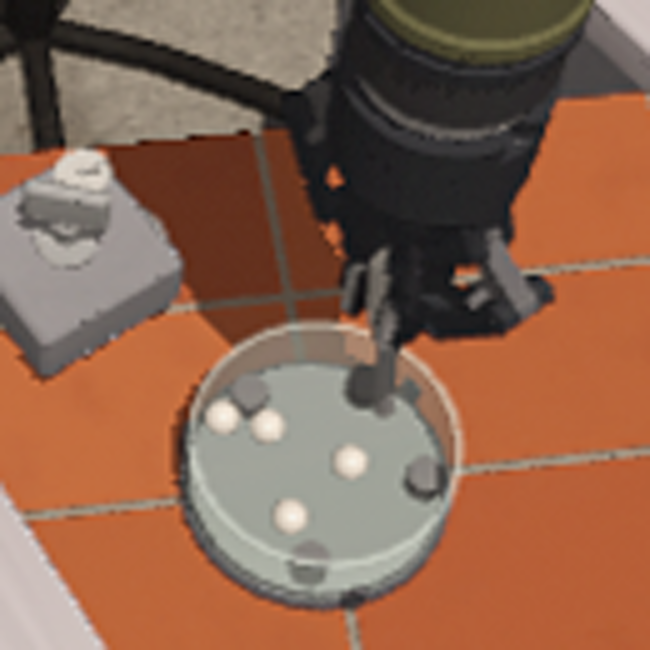

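Call:
{"api": "step_arm", "payload": {
  "commands": [5,-3.3,-6.8,0,0,5,-4.9,-5.8,0,0,5,-6.2,-3.8,0,0,5,-6.9,-1.8,0,0]
}}

```text
time_s: 45.85
tool_pos: [0.4401, 0.1902, 0.1161]
ee_rot: [3.14, 0.001, 3.141]
wrist_force: [0.4, -0.1, -0.3]
opening: 0.0128
```

Call:
{"api": "step_arm", "payload": {
  "commands": [5,-7,0.2,0,0,5,-6.8,2,0,0]
}}

```text
time_s: 46.1
tool_pos: [0.4515, 0.1915, 0.1148]
ee_rot: [-3.141, -0.003, 3.141]
wrist_force: [-0.3, 0.5, -1.7]
opening: 0.0129
```

```bash
python3 - <<'E'
from h import *
s=robot.sense(); print({k:np.round(s[k],4) for k in ['time_s','tool_pos','wrist_force','ee_rot']})
p=camera('scene'); crop(p,270,130,400,260,5,'sc19')
c=np.array([.4445,.217]); t=np.array(s['tool_pos'][:2]); a0=np.arctan2(*(t-c)[::-1]); print(np.degrees(a0),np.hypot(*(t-c)))
E
```

```text
{'time_s': np.float64(46.1), 'tool_pos': array([0.4515, 0.1915, 0.1148]), 'wrist_force': array([-0.2821,  0.4551, -1.6947]), 'ee_rot': array([-3.1409, -0.0035,  3.1412])}
-74.54059338348286 0.026416029277591936
```

View pics/sc19.png

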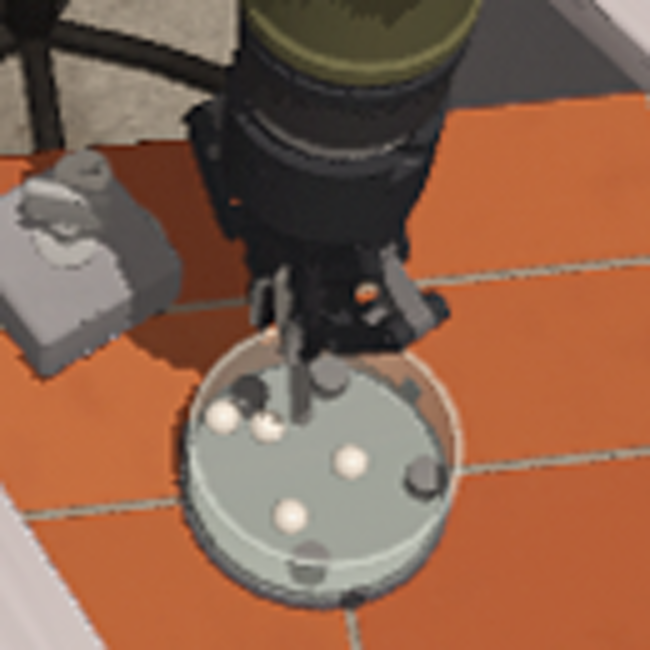

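Call:
{"api": "step_arm", "payload": {
  "commands": [5,-6.3,3,0,0,5,-5.4,4.6,0,0,5,-4.5,5.8,0,0,5,-3,6.9,0,0,5,-0.6,7.4,0,0,5,1.4,7.4,0,0]
}}

```text
time_s: 46.9
tool_pos: [0.4702, 0.2277, 0.1152]
ee_rot: [3.141, -0.002, -3.141]
wrist_force: [0.7, -0.1, -0.7]
opening: 0.0127
```

Call:
{"api": "step_arm", "payload": {
  "commands": [5,3.3,6.8,0,0,5,4.9,5.8,0,0,5,6.3,4.3,0,0,5,7.2,2.5,0,0,5,7.5,0.6,0,0,5,7.4,-1.4,0,0]
}}

```text
time_s: 47.65
tool_pos: [0.4351, 0.2449, 0.1158]
ee_rot: [-3.139, 0.003, 3.141]
wrist_force: [5.3, -2.1, 0.9]
opening: 0.0125
```

```bash
python3 - <<'E'
from h import *
s=robot.sense(); print({k:np.round(s[k],4) for k in ['time_s','tool_pos','wrist_force','ee_rot']})
p=camera('scene'); crop(p,270,130,400,260,5,'sc20')
c=np.array([.4445,.217]); t=np.array(s['tool_pos'][:2]); a0=np.arctan2(*(t-c)[::-1]); print(np.degrees(a0),np.hypot(*(t-c)))
E
```

```text
{'time_s': np.float64(47.65), 'tool_pos': array([0.4351, 0.2449, 0.1158]), 'wrist_force': array([ 5.2939, -2.0766,  0.9466]), 'ee_rot': array([-3.1393e+00,  2.5000e-03,  3.1413e+00])}
108.54506797994964 0.029434834278591223
```

View pics/sc20.png

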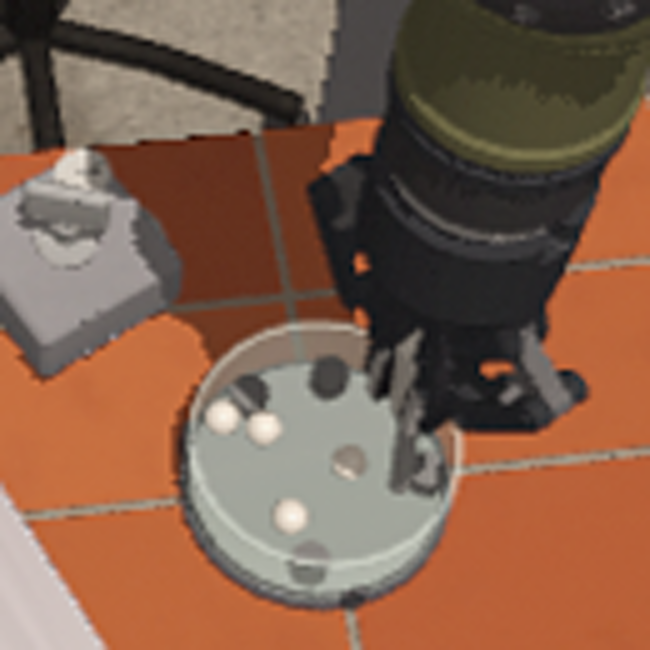

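Call:
{"api": "step_arm", "payload": {
  "commands": [5,6.8,-3.3,0,0,5,5.8,-4.9,0,0,5,4.3,-6.3,0,0,5,2.5,-7.2,0,0,5,0.6,-7.5,0,0,5,-1.4,-7.4,0,0]
}}

```text
time_s: 48.45
tool_pos: [0.4144, 0.2088, 0.1152]
ee_rot: [3.141, -0.003, -3.141]
wrist_force: [0.3, -1.0, 0.1]
opening: 0.0128
```

Call:
{"api": "step_arm", "payload": {
  "commands": [5,-3.3,-6.8,0,0,5,-4.9,-5.8,0,0,5,-6.2,-3.8,0,0,5,-6.9,-1.8,0,0,5,-7,0.2,0,0,5,-6.8,2,0,0]
}}

```text
time_s: 49.2
tool_pos: [0.4505, 0.193, 0.1151]
ee_rot: [-3.141, -0.002, 3.141]
wrist_force: [-0.1, -0.4, -0.3]
opening: 0.0126
```

Call:
{"api": "step_arm", "payload": {
  "commands": [5,-6.3,3,0,0,5,-5.4,4.6,0,0,5,0,0,0,0]
}}

```text
time_s: 49.58
tool_pos: [0.4623, 0.2012, 0.1152]
ee_rot: [3.141, -0.002, -3.141]
wrist_force: [-0.4, -0.1, -1.0]
opening: 0.0126
```

```bash
python3 - <<'E'
from h import *
s=robot.sense(); print({k:np.round(s[k],4) for k in ['time_s','tool_pos','wrist_force','ee_rot']})
p=camera('scene'); crop(p,270,130,400,260,5,'sc21')
c=np.array([.4445,.217]); t=np.array(s['tool_pos'][:2]); a0=np.arctan2(*(t-c)[::-1]); print(np.degrees(a0),np.hypot(*(t-c)))
E
```

```text
{'time_s': np.float64(49.575), 'tool_pos': array([0.4623, 0.2012, 0.1152]), 'wrist_force': array([-0.437 , -0.0919, -0.9708]), 'ee_rot': array([ 3.1413e+00, -1.8000e-03, -3.1412e+00])}
-41.640451474578335 0.02377599137381998
```

View pics/sc21.png

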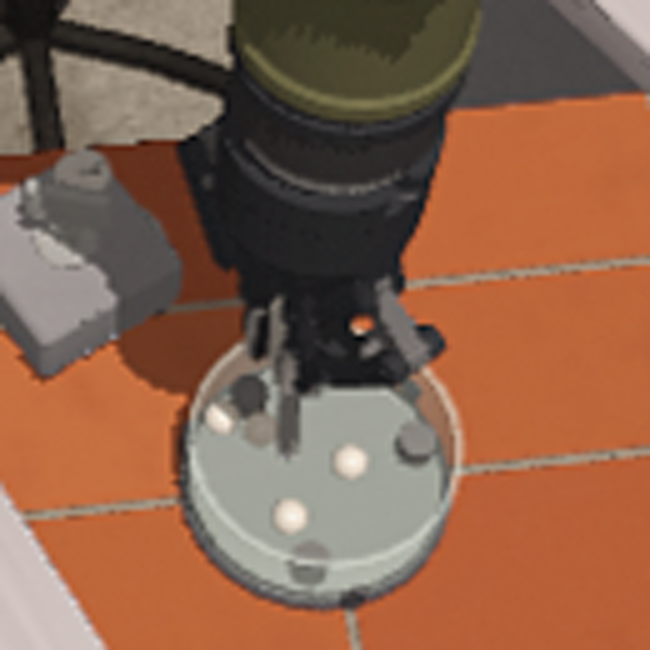

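Call:
{"api": "step_arm", "payload": {
  "commands": [5,0,0,-20,0,5,0,0,-35,0,5,0,0,-32,0,5,0,0,0,0,5,-19.7,-31.6,0,0,5,-19.6,-31.6,0,0,5,-19.6,-31.6,0,0,5,-19.6,-31.6,0,0,5,-19.6,-31.6,0,0,5,-19.6,-31.5,0,0,5,0,0,0,0,5,0,0,0,0]
}}

```text
time_s: 51.12
tool_pos: [0.5787, 0.0114, 0.2008]
ee_rot: [3.141, -0.004, 3.141]
wrist_force: [-0.8, -0.1, -0.4]
opening: 0.0128
```

```bash
python3 - <<'E'
from h import *
s=robot.sense(); print({k:np.round(s[k],4) for k in ['time_s','tool_pos','ee_rot','opening','wrist_force','torque']})
p=camera('wrist'); save(p,'w22'); crop(p,200,130,350,280,4,'w22c')
t=s['tool_pos']
M=R.from_euler('xyz',s['ee_rot']).as_matrix()
f=lambda p,s:[np.round(proj(p,t+M@np.array([0,0,z]),s),1) for z in (.1028,.05,.0)]
print(f(p,s))
p=camera('side'); crop(p,250,120,400,270,4,'si22');print(f(p,None))
p=camera('scene'); crop(p,160,100,310,250,4,'sc22');print(f(p,None))
E
```

```text
{'time_s': np.float64(51.125), 'tool_pos': array([0.5787, 0.0114, 0.2008]), 'ee_rot': array([ 3.141 , -0.0042,  3.1413]), 'opening': np.float64(0.0128), 'wrist_force': array([-0.7967, -0.0799, -0.4271]), 'torque': array([ 0.0341, -0.033 ,  0.0042])}
[array([276.8, 207.9]), array([277.1, 233.5]), array([277.6, 272.7])]
[array([323.6, 235.5]), array([325.2, 210.4]), array([326.8, 185.3])]
[array([228.5, 172.8]), array([225.5, 159.1]), array([222.3, 144.5])]
```

View pics/w22c.png

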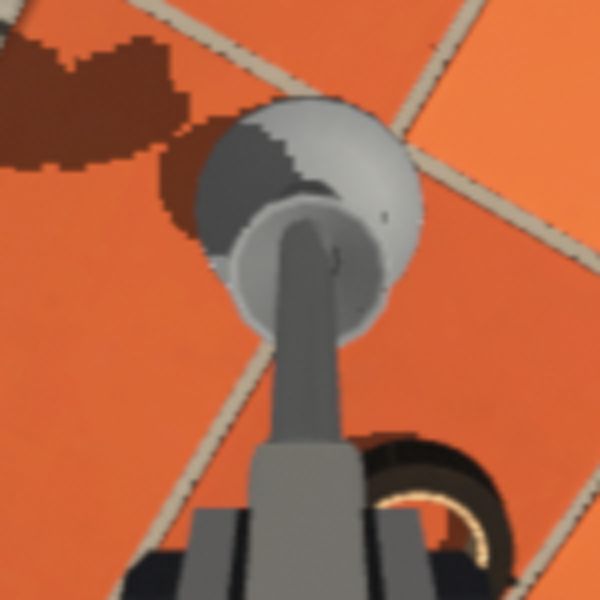

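View pics/si22.png

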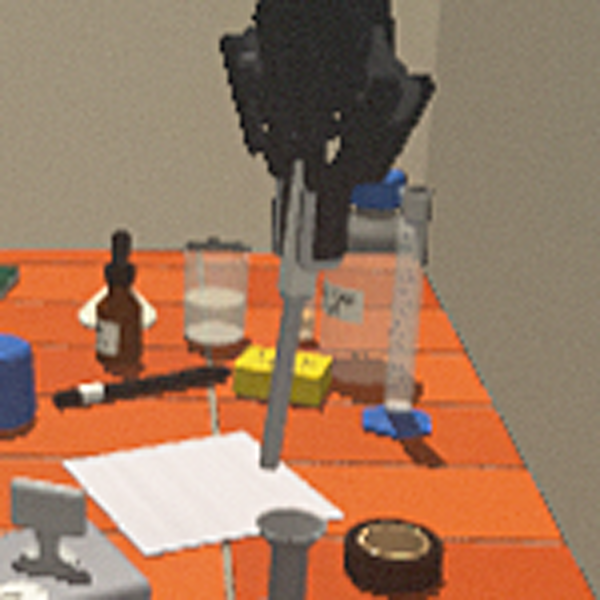

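View pics/sc22.png

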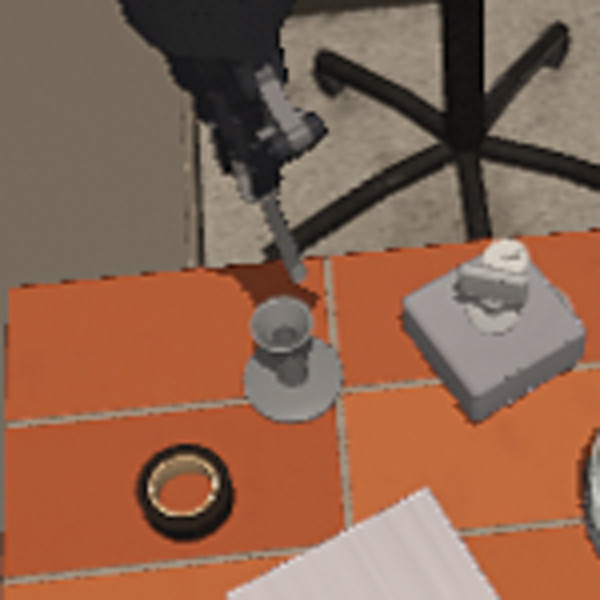

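View pics/w22.png

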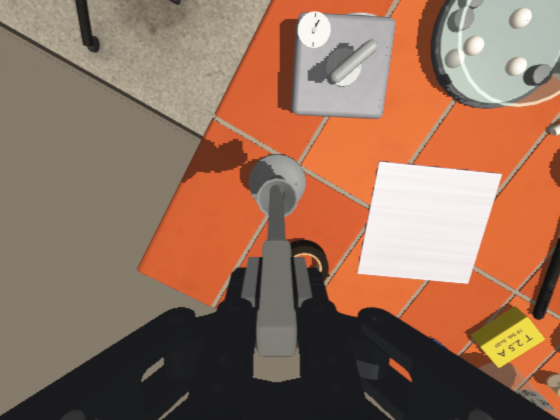

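```bash
python3 - <<'E'
from h import *
p=camera('scene'); c=np.array([.4445,.217])
for n,u,v,t in [('16',306,412,(.4505,.1887)),('17',295,476,(.4714,.2115)),('18',387,411,(.4179,.2094)),('19',300,420,(.4515,.1915)),('20',398,490,(.4351,.2449)),('21',288,455,(.4623,.2012))]:
    X=onz(p,270+u/5,130+v/5,.0125)[:2]; print(n,X.round(4),'off tcp',((X-t)*1e3).round(1),'r',np.hypot(*(X-c)).round(4))
for z in (.09,.098): print(onz(p,160+297/4,100+277/4,z))
q=camera('side')
for z in (.09,.098): print(onz(q,250+270/4,120+466/4,z))
E
```

```text
16 [0.4261 0.1908] off tcp [-24.4   2.1] r 0.032
17 [0.4509 0.2128] off tcp [-20.5   1.3] r 0.0076
18 [0.396  0.2125] off tcp [-21.9   3.1] r 0.0487
19 [0.4309 0.1923] off tcp [-20.6   0.8] r 0.0282
20 [0.4182 0.2457] off tcp [-16.9   0.8] r 0.039
21 [0.4467 0.2028] off tcp [-15.6   1.6] r 0.0144
[0.56095135 0.0065384  0.09      ]
[0.56317157 0.01132811 0.098     ]
[0.57496679 0.02689882 0.09      ]
[0.56518864 0.01315086 0.098     ]
```

Call:
{"api": "step_arm", "payload": {
  "commands": [5,-16,0,0,0,5,0,0,15,0,5,0,0,13,0,5,0,0,0,0,5,0,0,0,0],
  "force": 60
}}

```text
time_s: 52.0
tool_pos: [0.5953, 0.0112, 0.1738]
ee_rot: [3.141, -0.002, 3.142]
wrist_force: [-0.4, -0.1, -0.5]
opening: 0.0128
```

```bash
python3 - <<'E'
from h import *
s=robot.sense(); print({k:np.round(s[k],4) for k in ['time_s','tool_pos','ee_rot','opening','wrist_force','torque']})
p=camera('wrist'); save(p,'w23'); crop(p,200,130,350,280,4,'w23c')
p=camera('side'); crop(p,250,120,400,270,4,'si23')
p=camera('scene'); crop(p,160,100,310,250,4,'sc23')
E
```

```text
{'time_s': np.float64(52.0), 'tool_pos': array([0.5953, 0.0112, 0.1738]), 'ee_rot': array([ 3.1415e+00, -2.5000e-03,  3.1416e+00]), 'opening': np.float64(0.0128), 'wrist_force': array([-0.4044, -0.145 , -0.4858]), 'torque': array([-0.0022, -0.0116,  0.0328])}
```

View pics/w23c.png

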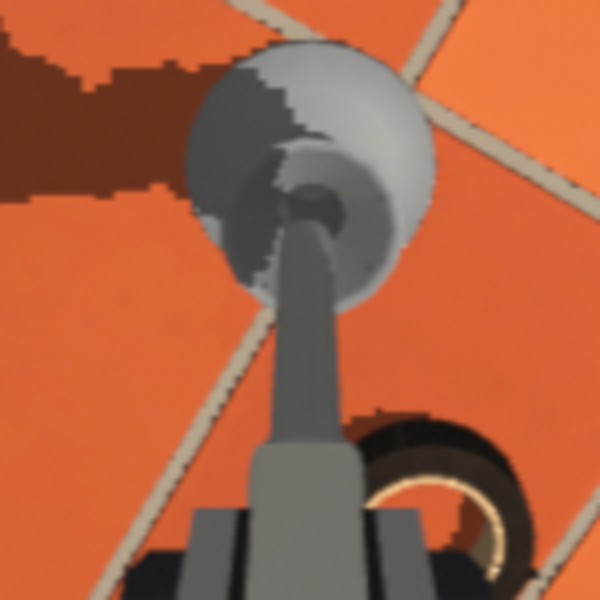

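View pics/si23.png

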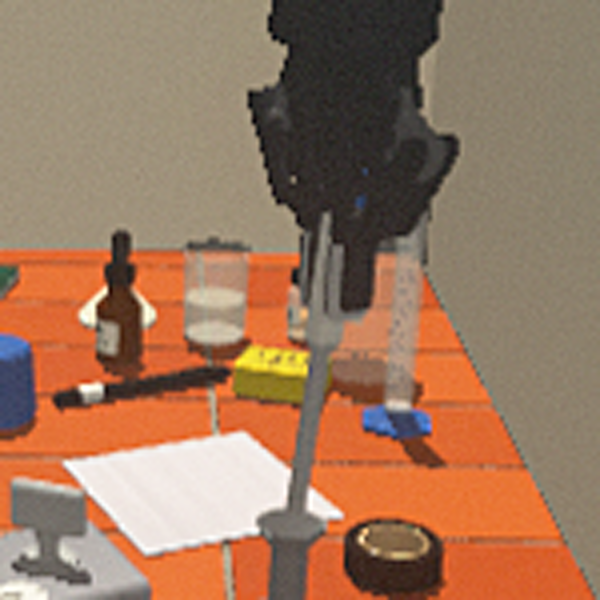

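View pics/sc23.png

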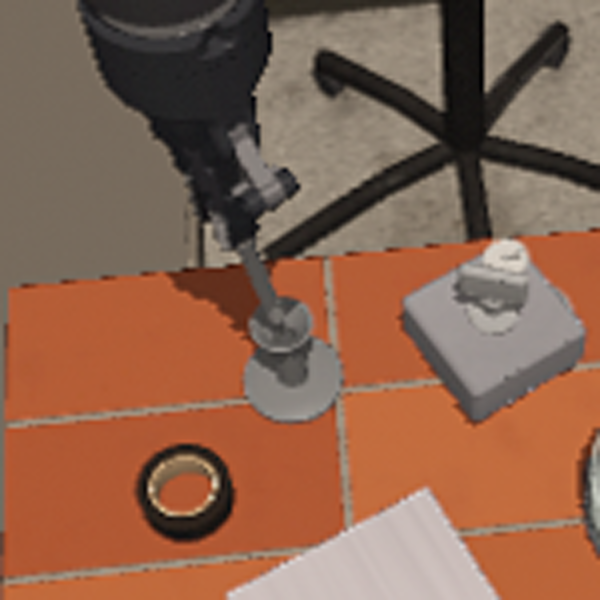

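Call:
{"api": "step_arm", "payload": {
  "commands": [5,0,0,8,0,5,0,0,8,0,5,3,0,5,0,5,3,0,5,0,5,0,0,0,0],
  "force": 25
}}

```text
time_s: 52.78
tool_pos: [0.5912, 0.0117, 0.148]
ee_rot: [3.14, 0.001, -3.141]
wrist_force: [5.8, 0.8, -3.9]
opening: 0.0129
```

```bash
python3 - <<'E'
from h import *
s=robot.sense(); print({k:np.round(s[k],4) for k in ['time_s','tool_pos','ee_rot','opening','wrist_force','torque']})
p=camera('wrist'); crop(p,200,130,350,280,4,'w24c')
p=camera('side'); crop(p,250,120,400,270,4,'si24')
E
```

```text
{'time_s': np.float64(52.775), 'tool_pos': array([0.5912, 0.0117, 0.148 ]), 'ee_rot': array([ 3.1404e+00,  1.5000e-03, -3.1414e+00]), 'opening': np.float64(0.0129), 'wrist_force': array([ 5.7925,  0.8474, -3.9414]), 'torque': array([ 0.5312, -1.9293, -0.0123])}
```

View pics/si24.png

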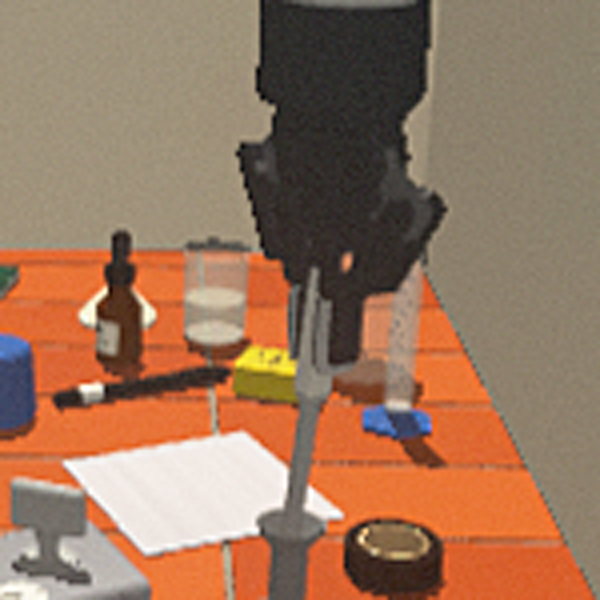

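View pics/w24c.png

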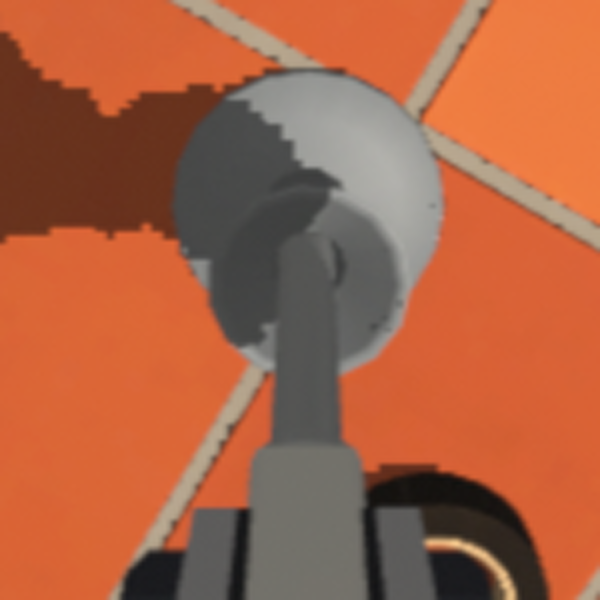

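Call:
{"api": "step_arm", "payload": {
  "commands": [5,3,0,4,0,5,3,0,4,0,5,3,0,4,0,5,2,0,4,0,5,0,0,0,0],
  "force": 25
}}

```text
time_s: 53.5
tool_pos: [0.5841, 0.0117, 0.1344]
ee_rot: [3.14, 0.009, -3.141]
wrist_force: [10.9, 2.0, 0.2]
opening: 0.0126
```

```bash
python3 - <<'E'
from h import *
s=robot.sense(); print({k:np.round(s[k],4) for k in ['time_s','tool_pos','ee_rot','opening','wrist_force','torque']})
p=camera('wrist'); crop(p,200,130,350,280,4,'w25c')
p=camera('side'); crop(p,250,120,400,270,4,'si25')
E
```

```text
{'time_s': np.float64(53.5), 'tool_pos': array([0.5841, 0.0117, 0.1344]), 'ee_rot': array([ 3.1404,  0.0093, -3.1414]), 'opening': np.float64(0.0126), 'wrist_force': array([10.946 ,  2.0019,  0.1939]), 'torque': array([ 0.5114, -3.3919, -0.0269])}
```

View pics/si25.png

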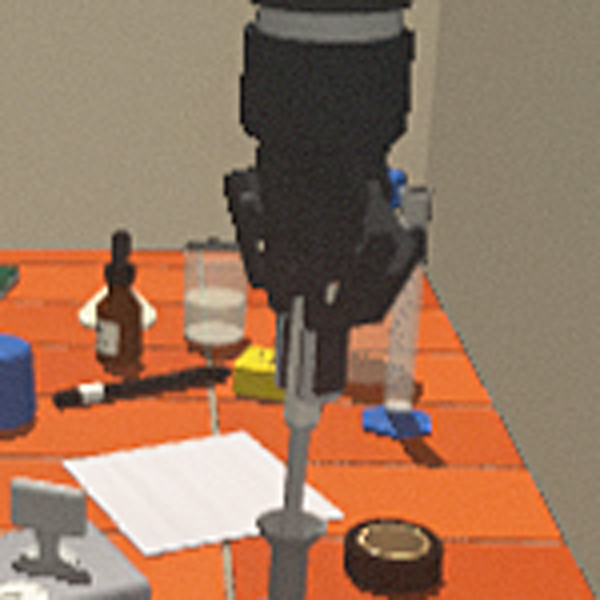

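View pics/w25c.png

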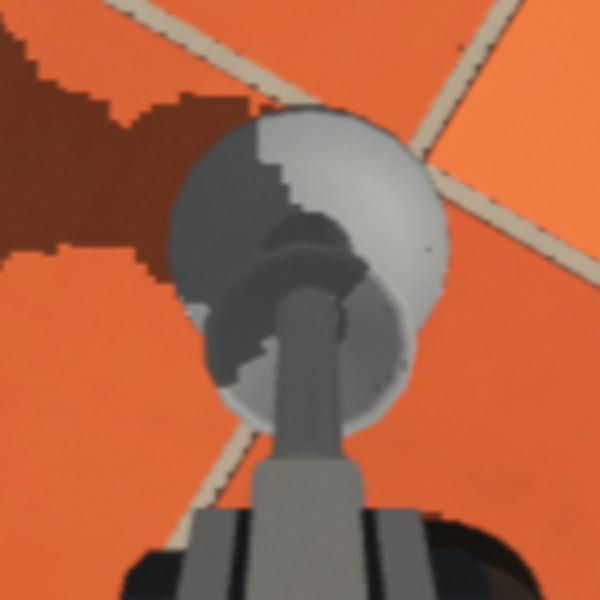

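Call:
{"api": "step_arm", "payload": {
  "commands": [5,0,0,6,0,5,0,0,6,0,5,0,0,5,0,5,0,0,0,0,20,0,0,0,0,30,0,0,0,0,40,0,0,0,0,50,0,0,0,0],
  "force": 20
}}

```text
time_s: 54.6
tool_pos: [0.5781, 0.0112, 0.1147]
ee_rot: [3.142, -0.003, 3.142]
wrist_force: [-0.2, 0.1, -0.1]
opening: 0.0499
```

```bash
python3 - <<'E'
from h import *
s=robot.sense(); print({k:np.round(s[k],4) for k in ['time_s','tool_pos','ee_rot','opening','wrist_force','torque']})
p=camera('wrist'); save(p,'w26')
p=camera('side'); crop(p,250,120,400,270,4,'si26')
E
```

```text
{'time_s': np.float64(54.6), 'tool_pos': array([0.5781, 0.0112, 0.1147]), 'ee_rot': array([ 3.1415e+00, -2.8000e-03,  3.1415e+00]), 'opening': np.float64(0.0499), 'wrist_force': array([-0.2275,  0.1055, -0.1247]), 'torque': array([-0.0343, -0.0248,  0.0207])}
```

View pics/si26.png

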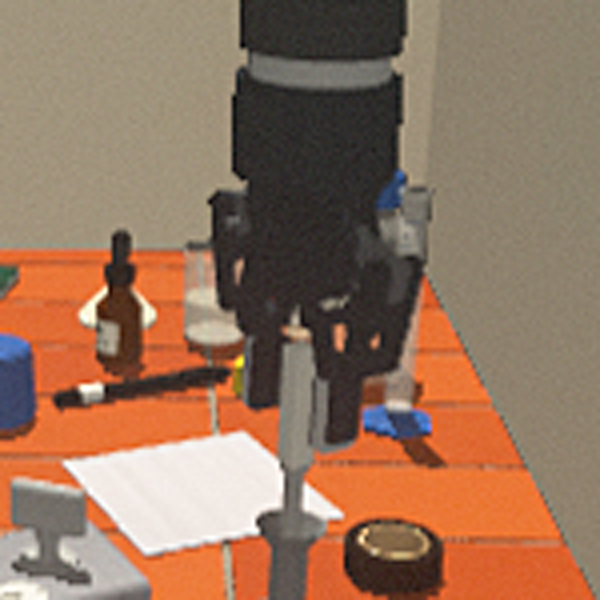

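View pics/w26.png

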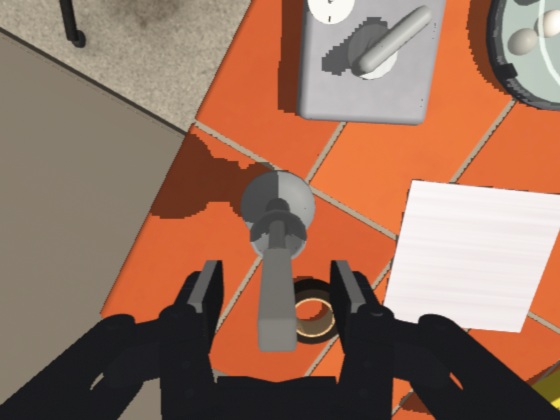

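Call:
{"api": "step_arm", "payload": {
  "commands": [50,-2,0.5,8,0,50,0,0,6.5,0,50,0,0,0,0,5,0,0,0,0,5,0,0,0,0,5,0,0,0,0,5,0,0,0,0,5,0,0,0,0],
  "force": 110
}}

```text
time_s: 55.7
tool_pos: [0.5809, 0.0117, 0.1009]
ee_rot: [3.142, -0.001, 3.142]
wrist_force: [0.0, -0.3, 3.5]
opening: 0.0126
```

Call:
{"api": "step_arm", "payload": {
  "commands": [5,0,0,-15,0,5,0,0,-25,0,5,0,0,-25,0,5,0,0,-20,0,5,0,0,0,0,5,0,0,0,0]
}}

```text
time_s: 56.45
tool_pos: [0.5802, 0.0117, 0.1849]
ee_rot: [3.141, -0.003, 3.142]
wrist_force: [-0.7, 0.1, -0.6]
opening: 0.0124
```

```bash
python3 - <<'E'
from h import *
s=robot.sense(); print({k:np.round(s[k],4) for k in ['time_s','tool_pos','ee_rot','opening','wrist_force','torque']})
t=s['tool_pos']
M=R.from_euler('xyz',s['ee_rot']).as_matrix()
f=lambda p,s:[np.round(proj(p,t+M@np.array([0,0,z]),s),1) for z in (.09,.0)]
p=camera('side'); crop(p,250,120,400,270,4,'si27');print(f(p,None))
p=camera('wrist'); save(p,'w27')
E
```

```text
{'time_s': np.float64(56.45), 'tool_pos': array([0.5802, 0.0117, 0.1849]), 'ee_rot': array([ 3.1415e+00, -2.9000e-03,  3.1416e+00]), 'opening': np.float64(0.0124), 'wrist_force': array([-0.6956,  0.1457, -0.6108]), 'torque': array([-0.0015, -0.0061, -0.0182])}
[array([324.1, 236.7]), array([326.9, 193.2])]
```

View pics/si27.png

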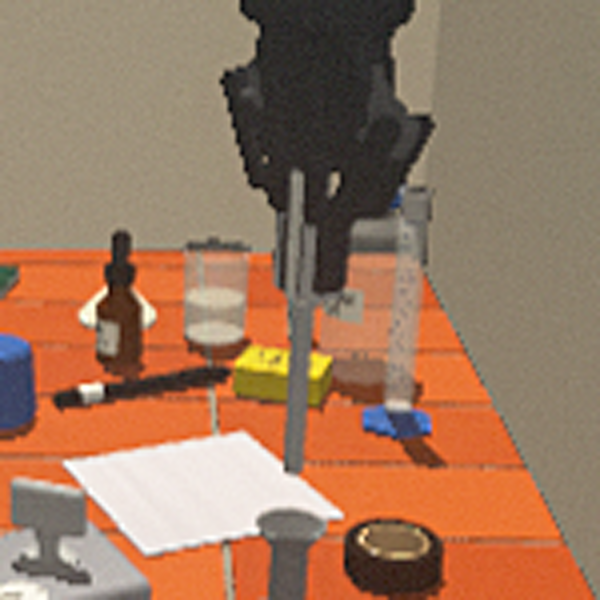

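View pics/w27.png

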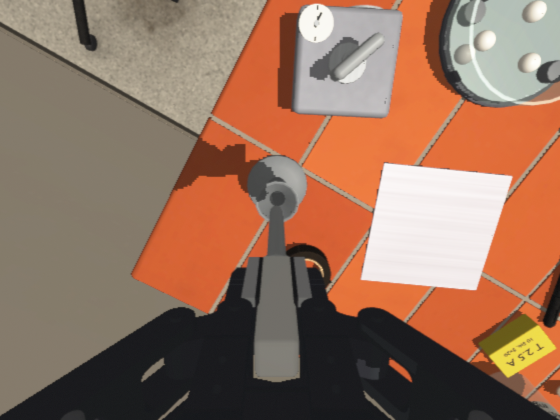

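```bash
python3 - <<'E'
from h import *
p=camera('scene'); crop(p,295,185,375,255,9,'sc28')
c=(.4445,.217)
print(masks(p,'tablet_1',.016),masks(p,'ball_1_center',.017))
E
```

```text
[(0.61, 41, [352.6, 218.2], [0.3982, 0.2321, 0.016]), (0.47, 45, [324.1, 206.3], [0.4305, 0.1701, 0.016]), (0.39, 47, [331.9, 204.7], [0.4136, 0.1776, 0.016])] []
```

View pics/sc28.png

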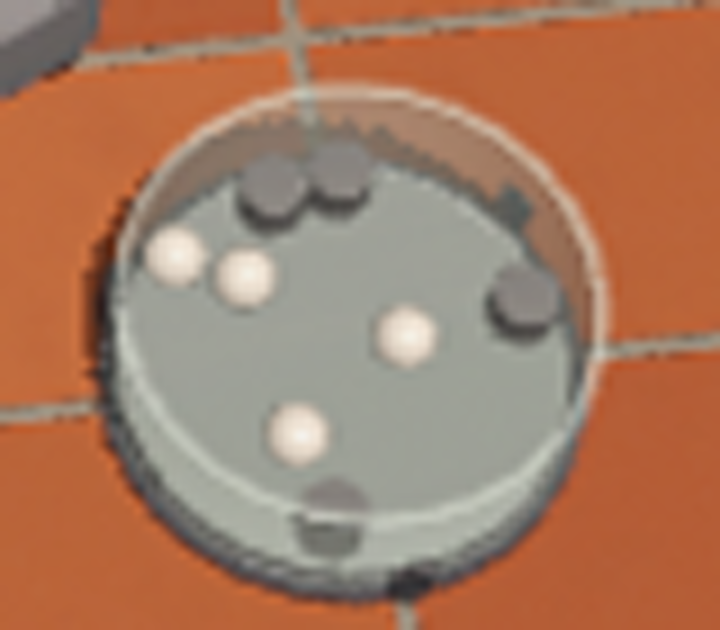

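```bash
python3 - <<'E'
from h import *
p=camera('scene'); c=np.array([.4445,.217])
for n,u,v,z in [('b',314.7,213.1,.018),('b',322.3,215.7,.018),('b',340.1,222.2,.018),('b',328.1,233,.018),('t',332,241.7,.016),('t',325.2,205.7,.022),('t',332.5,203.9,.022),('t',353,217.6,.022)]:
    X=onz(p,u,v,z)[:2]-c; print(n,(X*1e3).round(0),'r',round(np.hypot(*X)*1e3),'ang',round(np.degrees(np.arctan2(X[1],X[0]))))
E
```

```text
b [ 15. -45.] r 48 ang -72
b [  5. -30.] r 30 ang -80
b [-16.   7.] r 18 ang 158
b [22. 11.] r 25 ang 26
t [28. 32.] r 42 ang 48
t [-15. -44.] r 47 ang -108
t [-31. -38.] r 49 ang -129
t [-45.  16.] r 48 ang 160
```

Call:
{"api": "step_arm", "payload": {
  "commands": [5,19.3,30.9,0,0,5,19.3,30.9,0,0,5,19.3,30.9,0,0,5,19.3,30.9,0,0,5,19.3,30.9,0,0,5,19.3,31,0,0,5,0,0,0,0,5,0,0,0,0,5,0,0,25,0,5,0,0,25,0,5,0,0,20,0,5,0,0,0,0]
}}

```text
time_s: 58.25
tool_pos: [0.464, 0.1957, 0.1143]
ee_rot: [-3.14, -0.005, 3.14]
wrist_force: [0.4, -0.2, 0.1]
opening: 0.0129
```

Call:
{"api": "step_arm", "payload": {
  "commands": [5,0,0,6,0,5,0,0,5,0,5,0,0,0,0,5,0,0,0,0]
}}

```text
time_s: 58.75
tool_pos: [0.4649, 0.1973, 0.105]
ee_rot: [3.141, -0.002, -3.142]
wrist_force: [0.1, -0.1, -0.6]
opening: 0.0124
```

```bash
python3 - <<'E'
from h import *
s=robot.sense(); print({k:np.round(s[k],4) for k in ['time_s','tool_pos','wrist_force','ee_rot']})
p=camera('scene'); crop(p,270,130,400,260,5,'sc30')
c=np.array([.4445,.217]); t=np.array(s['tool_pos'][:2]); a0=np.arctan2(*(t-c)[::-1]); print(np.degrees(a0),np.hypot(*(t-c)))
E
```

```text
{'time_s': np.float64(58.75), 'tool_pos': array([0.4649, 0.1973, 0.105 ]), 'wrist_force': array([ 0.1315, -0.1316, -0.5562]), 'ee_rot': array([ 3.1413e+00, -1.5000e-03, -3.1415e+00])}
-43.897022128079186 0.028347647720957415
```

View pics/sc30.png

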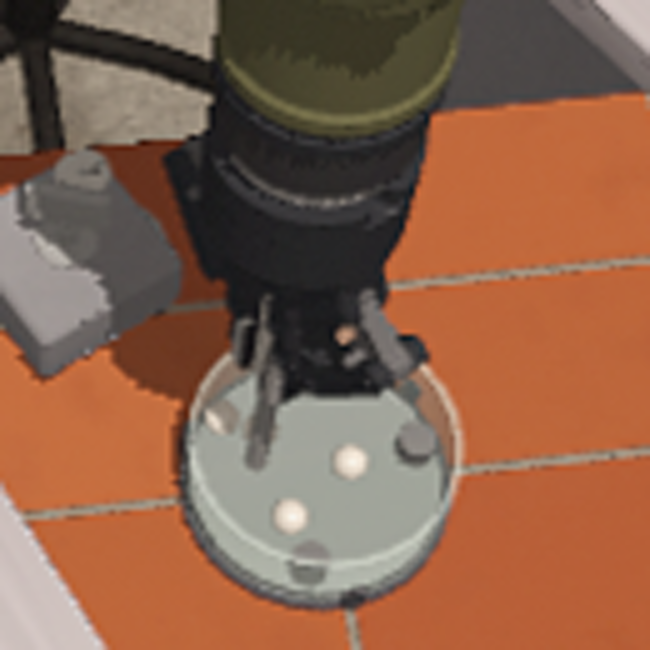

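Call:
{"api": "step_arm", "payload": {
  "commands": [5,-4.5,5.8,2,0,5,-2.8,6.8,0,0,5,-1,7.2,0,0,5,1,7.2,0,0,5,2.8,6.8,0,0,5,4.5,5.8,0,0]
}}

```text
time_s: 59.55
tool_pos: [0.4644, 0.2374, 0.1027]
ee_rot: [3.141, -0.002, -3.141]
wrist_force: [0.2, -0.1, -0.9]
opening: 0.0124
```

Call:
{"api": "step_arm", "payload": {
  "commands": [5,5.8,4.5,0,0,5,6.8,2.8,0,0,5,7.2,1,0,0,5,7.2,-1,0,0,5,6.8,-2.8,0,0,5,5.8,-4.5,0,0]
}}

```text
time_s: 60.3
tool_pos: [0.4246, 0.2365, 0.1028]
ee_rot: [3.141, -0.002, -3.142]
wrist_force: [-0.0, -0.9, -0.1]
opening: 0.0124
```

```bash
python3 - <<'E'
from h import *
s=robot.sense(); print({k:np.round(s[k],4) for k in ['time_s','tool_pos','wrist_force','ee_rot']})
p=camera('scene'); crop(p,270,130,400,260,5,'sc31')
c=np.array([.4445,.217]); t=np.array(s['tool_pos'][:2]); a0=np.arctan2(*(t-c)[::-1]); print(np.degrees(a0),np.hypot(*(t-c)))
E
```

```text
{'time_s': np.float64(60.3), 'tool_pos': array([0.4246, 0.2365, 0.1028]), 'wrist_force': array([-0.0463, -0.867 , -0.1034]), 'ee_rot': array([ 3.1415e+00, -2.0000e-03, -3.1416e+00])}
135.5398106571872 0.027840886374753106
```

View pics/sc31.png

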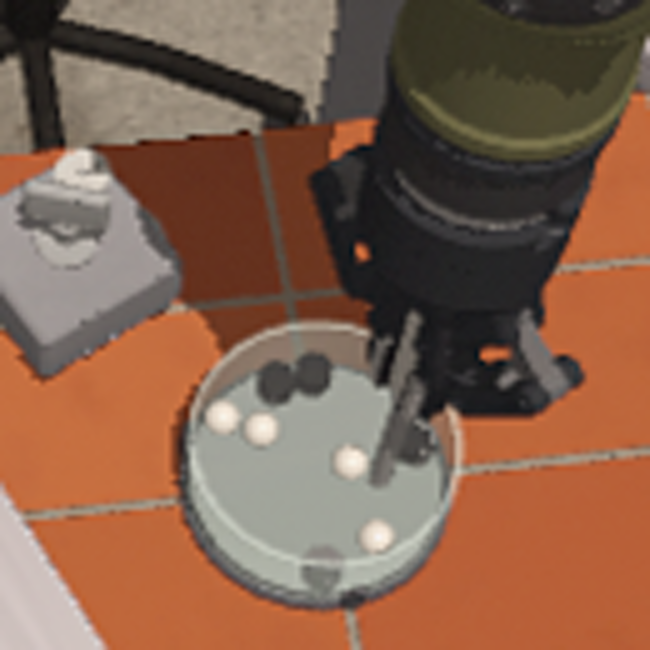

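Call:
{"api": "step_arm", "payload": {
  "commands": [5,4.5,-5.8,0,0,5,2.8,-6.8,0,0,5,1,-7.2,0,0,5,-1,-7.2,0,0,5,-2.8,-6.8,0,0,5,-4.5,-5.8,0,0]
}}

```text
time_s: 61.1
tool_pos: [0.4255, 0.1968, 0.1028]
ee_rot: [3.141, -0.002, 3.141]
wrist_force: [0.5, 0.2, -1.5]
opening: 0.0125
```

Call:
{"api": "step_arm", "payload": {
  "commands": [5,-5.8,-4.5,0,0,5,-6.8,-2.8,0,0,5,-7.2,-1,0,0,5,-7,2,0,0,5,0,0,0,0]
}}

```text
time_s: 61.72
tool_pos: [0.4526, 0.1913, 0.1027]
ee_rot: [3.141, -0.002, -3.142]
wrist_force: [0.2, 1.2, -0.8]
opening: 0.0121
```

```bash
python3 - <<'E'
from h import *
s=robot.sense(); print({k:np.round(s[k],4) for k in ['time_s','tool_pos','wrist_force','ee_rot']})
p=camera('scene'); crop(p,270,130,400,260,5,'sc32')
print(proj(p,[*s['tool_pos'][:2],.0125]))
c=np.array([.4445,.217]); t=np.array(s['tool_pos'][:2]); a0=np.arctan2(*(t-c)[::-1]); print(np.degrees(a0),np.hypot(*(t-c)))
E
```

```text
{'time_s': np.float64(61.725), 'tool_pos': array([0.4526, 0.1913, 0.1027]), 'wrist_force': array([ 0.2418,  1.1643, -0.8135]), 'ee_rot': array([ 3.1412e+00, -1.6000e-03, -3.1415e+00])}
(np.float64(322.3568335206821), np.float64(218.76853706877552))
-72.4066164328975 0.0269528066130047
```

View pics/sc32.png

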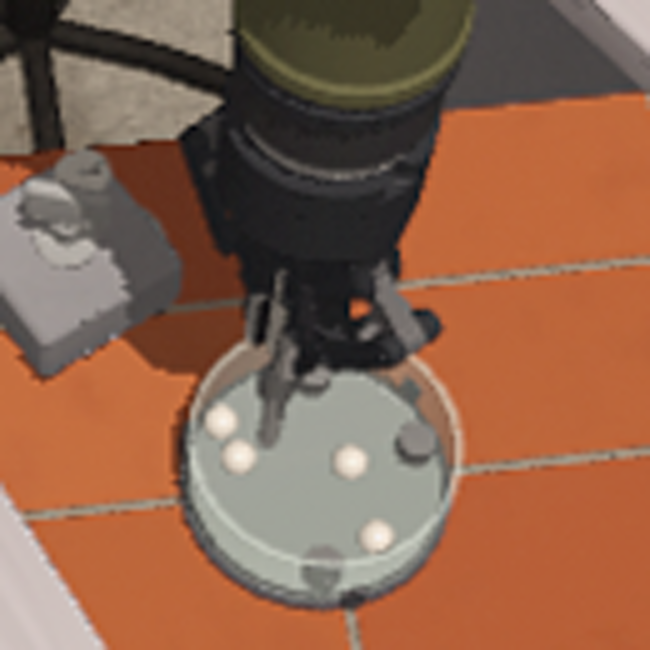

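Call:
{"api": "step_arm", "payload": {
  "commands": [5,0,0,-20,0,5,0,0,-32,0,5,0,0,-32,0,5,0,0,0,0,5,-21.3,-30,0,0,5,-21.3,-30,0,0,5,-21.3,-30,0,0,5,-21.3,-30,0,0,5,-21.2,-30,0,0,5,-21.2,-29.6,0,0,5,0,0,0,0,5,0,0,0,0]
}}

```text
time_s: 63.28
tool_pos: [0.5787, 0.0116, 0.1853]
ee_rot: [3.141, -0.004, 3.141]
wrist_force: [0.1, -0.3, -0.8]
opening: 0.0127
```

Call:
{"api": "step_arm", "payload": {
  "commands": [5,0,0,0,0]
}}

```text
time_s: 63.4
tool_pos: [0.5789, 0.0122, 0.186]
ee_rot: [3.141, -0.003, -3.141]
wrist_force: [-0.1, 0.8, 0.3]
opening: 0.0122
```

```bash
python3 - <<'E'
from h import *
s=robot.sense(); print({k:np.round(s[k],4) for k in ['time_s','tool_pos','ee_rot','opening','wrist_force']})
t=s['tool_pos']
M=R.from_euler('xyz',s['ee_rot']).as_matrix()
f=lambda p,s:[np.round(proj(p,t+M@np.array([0,0,z]),s),1) for z in (.09,.0)]
p=camera('side'); crop(p,250,120,400,270,4,'si33');print(f(p,None))
p=camera('scene'); crop(p,295,185,375,255,9,'sc33')
E
```

```text
{'time_s': np.float64(63.4), 'tool_pos': array([0.5789, 0.0122, 0.186 ]), 'ee_rot': array([ 3.1412e+00, -2.9000e-03, -3.1405e+00]), 'opening': np.float64(0.0122), 'wrist_force': array([-0.054 ,  0.7667,  0.3319])}
[array([323.4, 236.3]), array([326.2, 192.7])]
```

View pics/si33.png

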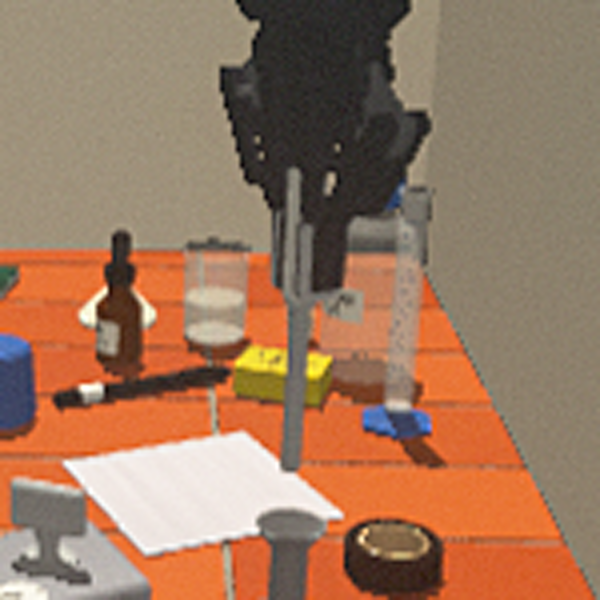

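View pics/sc33.png

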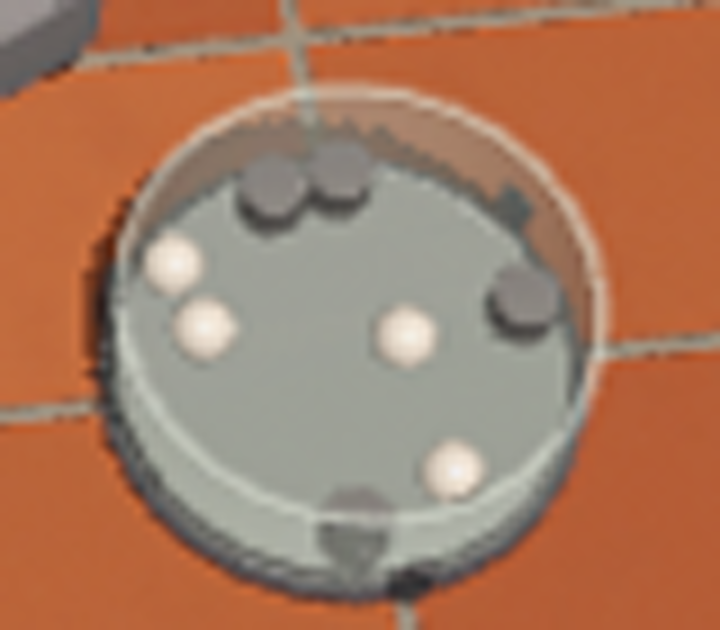

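Call:
{"api": "step_arm", "payload": {
  "commands": [5,-1.5,0,0,0,5,0,0,15,0,5,0,0,15,0,5,0,0,15,0,5,0,0,12,0,5,0,0,0,0]
}}

```text
time_s: 64.25
tool_pos: [0.5806, 0.0114, 0.1281]
ee_rot: [3.141, -0.003, 3.142]
wrist_force: [1.1, 1.0, -0.6]
opening: 0.0124
```

Call:
{"api": "step_arm", "payload": {
  "commands": [5,0,0,12,0,5,0,0,10,0,5,0,0,3.5,0,5,0,0,0,0,5,0,0,0,0]
}}

```text
time_s: 64.88
tool_pos: [0.5811, 0.0112, 0.1042]
ee_rot: [-3.141, -0.002, 3.142]
wrist_force: [-0.7, -0.6, -0.6]
opening: 0.0124
```

Free of contact, tip about 4 mm above the bore floor. Lower a touch and release.

Call:
{"api": "step_arm", "payload": {
  "commands": [5,0,0,3,0,5,0,0,0,0,20,0,0,0,0,35,0,0,0,0,50,0,0,0,0,50,0,0,-20,0,50,0,0,-40,0,50,0,0,-40,0,50,0,0,0,0,50,0,0,0,0],
  "force": 40
}}

```text
time_s: 66.12
tool_pos: [0.581, 0.0113, 0.2005]
ee_rot: [3.141, -0.002, 3.142]
wrist_force: [-0.4, -0.5, 0.7]
opening: 0.0496
```

```bash
python3 - <<'E'
from h import *
s=robot.sense(); print({k:np.round(s[k],4) for k in ['time_s','tool_pos','ee_rot','opening','wrist_force']})
p=camera('side'); crop(p,220,150,370,300,4,'si34')
p=camera('wrist'); save(p,'w34'); crop(p,260,0,420,150,4,'w34c'); print(masks(p,'key_grip',.087,s))
E
```

```text
{'time_s': np.float64(66.125), 'tool_pos': array([0.581 , 0.0113, 0.2005]), 'ee_rot': array([ 3.1414e+00, -2.2000e-03,  3.1416e+00]), 'opening': np.float64(0.0496), 'wrist_force': array([-0.3855, -0.4995,  0.6857])}
[(0.67, 876, [352.6, 58.7], [0.4741, 0.0647, 0.087]), (0.54, 154, [470.0, 15.5], [0.4471, 0.1427, 0.087])]
```

View pics/si34.png

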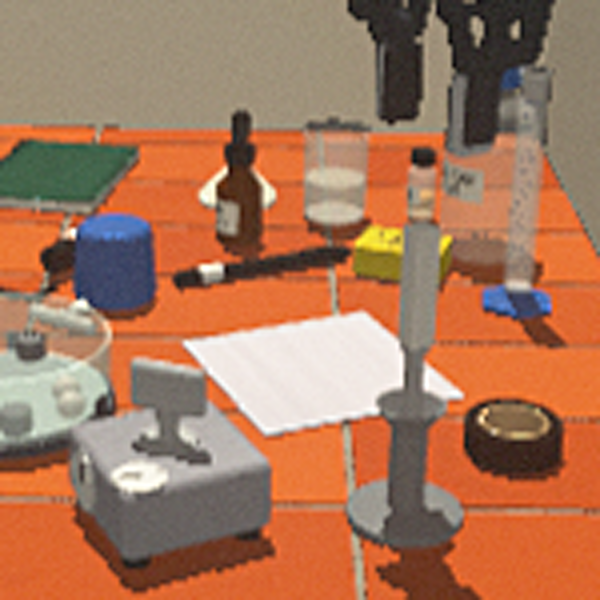

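View pics/w34.png

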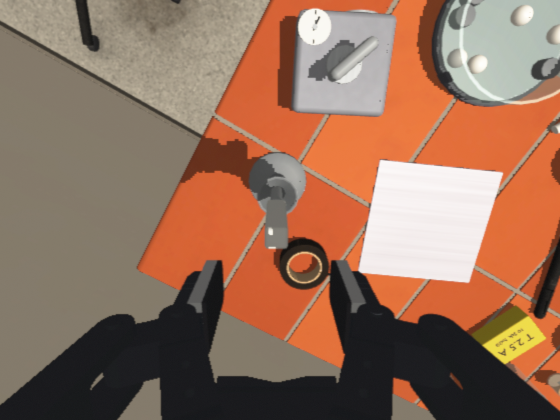

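Call:
{"api": "step_arm", "payload": {
  "commands": [50,36,18,0,0,50,36,18,0,0,50,35,18,0,0,50,0,0,0,0,50,0,0,0,0,50,0,0,0,0]
}}

```text
time_s: 67.03
tool_pos: [0.475, 0.065, 0.2009]
ee_rot: [3.142, -0.002, 3.141]
wrist_force: [0.0, 0.4, 0.7]
opening: 0.0498
```

```bash
python3 - <<'E'
from h import *
s=robot.sense(); print({k:np.round(s[k],4) for k in ['time_s','tool_pos','ee_rot','opening','wrist_force']})
p=camera('wrist'); save(p,'w35'); crop(p,200,110,350,260,4,'w35c'); print(masks(p,'key_grip',.087,s))
E
```

```text
{'time_s': np.float64(67.025), 'tool_pos': array([0.475 , 0.065 , 0.2009]), 'ee_rot': array([ 3.1416e+00, -2.0000e-03,  3.1409e+00]), 'opening': np.float64(0.0498), 'wrist_force': array([0.0233, 0.4339, 0.7103])}
[]
```

View pics/w35c.png

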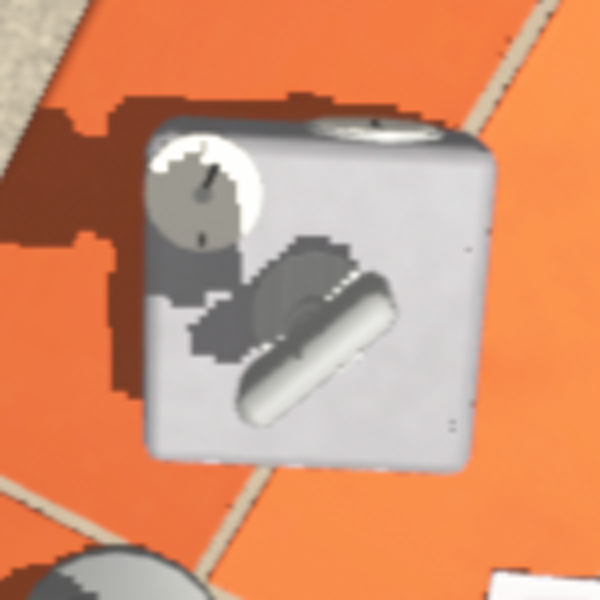

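```bash
python3 - <<'E'
from h import *
p=camera('wrist'); s=robot.sense()
g=lambda u,v,z: onz(p,200+u/4,110+v/4,z,s)[:2]
a,b=g(258,408,.085),g(378,300,.085); print(a,b,(a+b)/2,np.degrees(np.arctan2(*(b-a)[::-1])),np.hypot(*(a-b)))
# long sides of top
for q,w in [((243,383),(368,275)),((268,422),(393,318))]:
    a,b=g(*q,.082),g(*w,.082); print(np.degrees(np.arctan2(*(b-a)[::-1])),(a+b)/2)
print('disc',g(308,307,.045))
# case corners
print([g(*c,.044) for c in [(148,455),(465,468),(494,155),(150,150)]], np.mean([g(*c,.044) for c in [(148,455),(465,468),(494,155),(150,150)]],0))
E
```

```text
[0.48209017 0.05499372] [0.45957066 0.07908117] [0.47083041 0.06703745] 133.0731932289722 0.03297474048250805
131.66531621016017 [0.46642228 0.06452755]
131.0049336590432 [0.47506576 0.06962872]
disc [0.47075847 0.06533865]
[array([0.50722649, 0.02714829]), array([0.51065904, 0.1029331 ]), array([0.43630924, 0.10675617]), array([0.43511102, 0.03023228])] [0.47232645 0.06676746]
```

Call:
{"api": "step_arm", "payload": {
  "commands": [50,4,1.5,0,0,50,0,0,0,-10.2,50,0,0,0,-10.2,50,0,0,0,-10.2,50,0,0,0,-10.2,50,0,0,0,-10.2,50,0,0,0,-10.2,50,0,0,0,-10.2,50,0,0,0,-10.2,50,0,0,0,-10.2,50,0,0,0,-10.2,50,0,0,0,-10.2]
}}

```text
time_s: 68.68
tool_pos: [0.4701, 0.0668, 0.2011]
ee_rot: [3.14, 0.001, -1.178]
wrist_force: [0.8, 0.7, -0.7]
opening: 0.0504
```

Call:
{"api": "step_arm", "payload": {
  "commands": [50,0,0,0,-10,50,0,0,0,-9.8,50,0,0,40,0,50,0,0,30,0,50,0,0,20,0,50,0,0,0,0,50,0,0,0,0]
}}

```text
time_s: 69.55
tool_pos: [0.4705, 0.0669, 0.112]
ee_rot: [3.141, 0.001, -0.838]
wrist_force: [0.1, 0.4, -0.6]
opening: 0.0502
```

```bash
python3 - <<'E'
from h import *
s=robot.sense(); print({k:np.round(s[k],4) for k in ['time_s','tool_pos','ee_rot','opening','wrist_force','qpos']})
p=camera('wrist'); save(p,'w36'); t=np.array(s['tool_pos']);print(proj(p,[t[0],t[1],.087],s),proj(p,[.471,.0665,.044],s))
E
```

```text
{'time_s': np.float64(69.55), 'tool_pos': array([0.4705, 0.0669, 0.112 ]), 'ee_rot': array([ 3.141e+00,  1.000e-03, -8.378e-01]), 'opening': np.float64(0.0502), 'wrist_force': array([ 0.0683,  0.4398, -0.6349]), 'qpos': array([ 1.4090e-01,  1.6840e-01, -5.2120e-01,  8.8220e-01,  4.0000e-04,
       -2.1628e+00])}
(np.float64(276.6788928839227), np.float64(254.01487209195486)) (np.float64(276.46187959201325), np.float64(225.35633573865636))
```

View pics/w36.png

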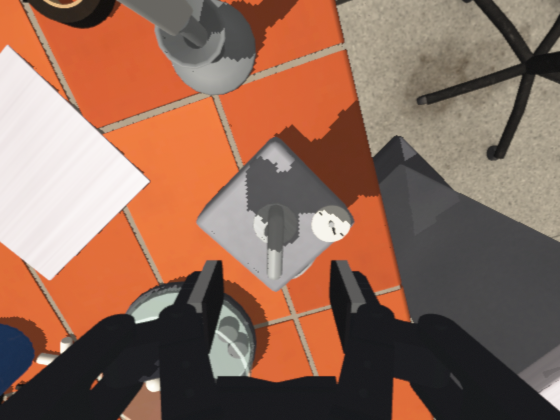

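Call:
{"api": "step_arm", "payload": {
  "commands": [50,0,0,25,0,50,0,0,15,0,50,0,0,11,0,50,0,0,0,0,3,0,0,0,0,3,0,0,0,0,3,0,0,0,0,3,0,0,0,0,3,0,0,0,0],
  "force": 60
}}

```text
time_s: 70.72
tool_pos: [0.471, 0.0674, 0.0609]
ee_rot: [-3.141, 0.001, -0.838]
wrist_force: [2.2, 4.3, 5.7]
opening: 0.0074
```

```bash
python3 - <<'E'
from h import *
s=robot.sense(); print({k:np.round(s[k],4) for k in ['time_s','tool_pos','ee_rot','opening','wrist_force','torque','qpos']})
E
```

```text
{'time_s': np.float64(70.725), 'tool_pos': array([0.471 , 0.0674, 0.0609]), 'ee_rot': array([-3.1406e+00,  1.0000e-03, -8.3760e-01]), 'opening': np.float64(0.0074), 'wrist_force': array([2.1536, 4.333 , 5.6849]), 'torque': array([ 0.7145, -0.2862, -0.0771]), 'qpos': array([ 1.4120e-01,  2.2610e-01, -5.8430e-01,  7.6010e-01,  1.3000e-03,
       -2.1628e+00])}
```

Call:
{"api": "step_arm", "payload": {
  "commands": [3,0,0,0,5,3,0,0,0,8,3,0,0,0,8,3,0,0,0,8,3,0,0,0,0],
  "force": 80
}}

```text
time_s: 71.35
tool_pos: [0.4714, 0.0676, 0.0609]
ee_rot: [-3.141, 0.002, -1.345]
wrist_force: [1.8, 4.6, 4.6]
opening: 0.0077
```

Call:
{"api": "step_arm", "payload": {
  "commands": [3,0,0,0,9,3,0,0,0,9,3,0,0,0,9,3,0,0,0,9,3,0,0,0,9,3,0,0,0,9,3,0,0,0,0]
}}

```text
time_s: 72.22
tool_pos: [0.4722, 0.0675, 0.061]
ee_rot: [-3.141, 0.002, -2.287]
wrist_force: [4.4, 4.1, 2.8]
opening: 0.0074
```

```bash
python3 - <<'E'
from h import *
s=robot.sense(); print({k:np.round(s[k],4) for k in ['time_s','tool_pos','ee_rot','opening','wrist_force','torque','qpos']})
p=camera('wrist'); save(p,'w37')
E
```

```text
{'time_s': np.float64(72.225), 'tool_pos': array([0.4722, 0.0675, 0.061 ]), 'ee_rot': array([-3.1411e+00,  2.4000e-03, -2.2874e+00]), 'opening': np.float64(0.0074), 'wrist_force': array([4.3512, 4.1372, 2.7867]), 'torque': array([ 0.8258, -0.9653, -0.0788]), 'qpos': array([ 0.1411,  0.2265, -0.5836,  0.7586,  0.0012, -0.713 ])}
```

View pics/w37.png

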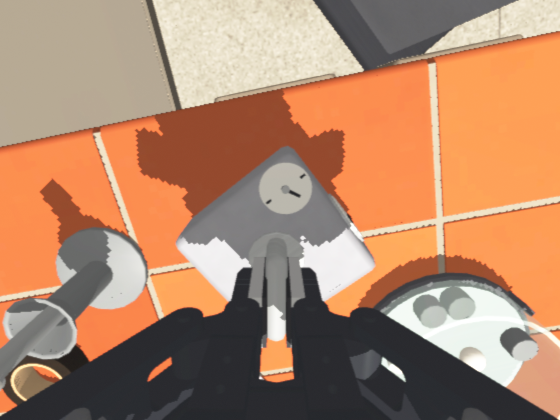

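Call:
{"api": "step_arm", "payload": {
  "commands": [3,0,0,0,9,3,0,0,0,9,3,0,0,0,9,3,0,0,0,9,3,0,0,0,9,3,0,0,0,9,3,0,0,0,9,3,0,0,0,9,3,0,0,0,0]
}}

```text
time_s: 73.4
tool_pos: [0.4724, 0.0666, 0.061]
ee_rot: [3.141, 0.003, 2.739]
wrist_force: [5.7, 0.8, 0.6]
opening: 0.0077
```

Call:
{"api": "step_arm", "payload": {
  "commands": [20,0,0,0,0,35,0,0,0,0,50,0,0,0,0,50,0,0,-25,0,50,0,0,-30,0,50,0,0,0,0,50,0,0,0,0]
}}

```text
time_s: 74.28
tool_pos: [0.4695, 0.0667, 0.1146]
ee_rot: [-3.14, -0.002, 2.74]
wrist_force: [-0.2, 0.6, -0.4]
opening: 0.0499
```

```bash
python3 - <<'E'
from h import *
s=robot.sense(); print({k:np.round(s[k],4) for k in ['time_s','tool_pos','ee_rot','opening','wrist_force','torque','qpos']})
p=camera('wrist'); save(p,'w38')
E
```

```text
{'time_s': np.float64(74.275), 'tool_pos': array([0.4695, 0.0667, 0.1146]), 'ee_rot': array([-3.1405e+00, -2.5000e-03,  2.7402e+00]), 'opening': np.float64(0.0499), 'wrist_force': array([-0.2199,  0.5875, -0.3758]), 'torque': array([ 0.0433,  0.0533, -0.0477]), 'qpos': array([ 1.409e-01,  1.653e-01, -5.183e-01,  8.899e-01,  3.000e-04,
        5.424e-01])}
```

View pics/w38.png

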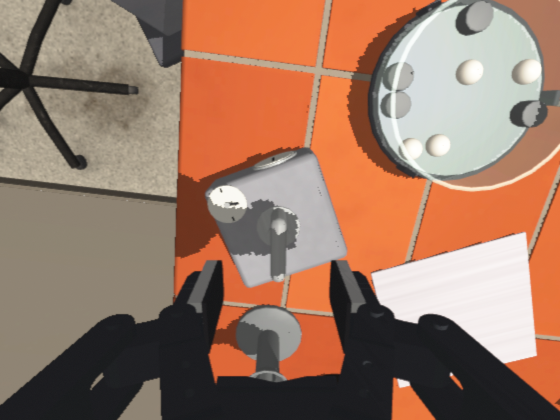

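Call:
{"api": "step_arm", "payload": {
  "commands": [50,-1.8,0.8,0,0,50,0,0,0,-10.6,50,0,0,0,-10.6,50,0,0,0,-10.6,50,0,0,0,-10.6,50,0,0,0,-10.6,50,0,0,0,-10.6,50,0,0,0,-10.6,50,0,0,0,-10.6,50,0,0,0,-10.6,50,0,0,0,-10.6,50,0,0,0,-10.6]
}}

```text
time_s: 75.82
tool_pos: [0.4716, 0.0668, 0.1144]
ee_rot: [3.138, 0.0, -1.502]
wrist_force: [-0.1, -0.7, -0.3]
opening: 0.0501
```

Call:
{"api": "step_arm", "payload": {
  "commands": [50,0,0,0,-10.6,50,0,0,0,-10.6,50,0,0,0,-10.6,50,0,0,0,-10.6,50,0,0,0,-10.6,50,0,0,0,-10.4,50,0,0,0,0,50,0,0,0,0]
}}

```text
time_s: 76.82
tool_pos: [0.4718, 0.0668, 0.1148]
ee_rot: [3.141, 0.002, -0.404]
wrist_force: [0.1, 1.4, 0.8]
opening: 0.0497
```

```bash
python3 - <<'E'
from h import *
s=robot.sense(); print({k:np.round(s[k],4) for k in ['time_s','tool_pos','ee_rot','opening','wrist_force','torque','qpos']})
p=camera('wrist'); save(p,'w39')
E
```

```text
{'time_s': np.float64(76.825), 'tool_pos': array([0.4718, 0.0668, 0.1148]), 'ee_rot': array([ 3.1406e+00,  2.4000e-03, -4.0440e-01]), 'opening': np.float64(0.0497), 'wrist_force': array([0.0805, 1.3581, 0.7677]), 'torque': array([-0.0199, -0.039 ,  0.0073]), 'qpos': array([ 1.4040e-01,  1.6900e-01, -5.1310e-01,  8.9120e-01,  4.0000e-04,
       -2.5968e+00])}
```

View pics/w39.png

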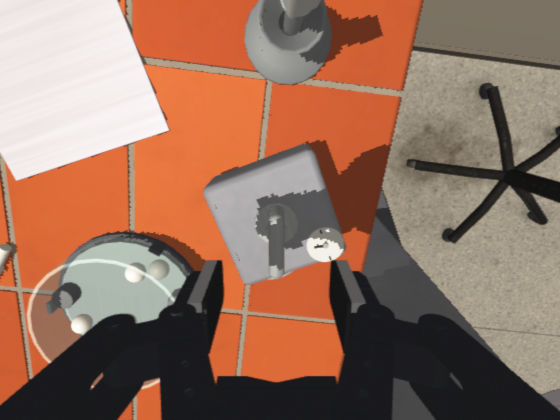

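Call:
{"api": "step_arm", "payload": {
  "commands": [50,0,0,25,0,50,0,0,18,0,50,0,0,11,0,50,0,0,0,0,3,0,0,0,0,3,0,0,0,0,3,0,0,0,0,3,0,0,0,0,3,0,0,0,0],
  "force": 80
}}

```text
time_s: 78.0
tool_pos: [0.4724, 0.0666, 0.062]
ee_rot: [3.141, 0.001, -0.402]
wrist_force: [-0.7, -1.3, 5.4]
opening: 0.0073
```

Call:
{"api": "step_arm", "payload": {
  "commands": [3,0,0,0,9,3,0,0,0,9,3,0,0,0,9,3,0,0,0,9,3,0,0,0,9,3,0,0,0,9,3,0,0,0,9,3,0,0,0,9,3,0,0,0,9,3,0,0,0,0]
}}

```text
time_s: 79.25
tool_pos: [0.4716, 0.0662, 0.062]
ee_rot: [3.14, -0.002, -1.817]
wrist_force: [-4.6, -2.5, 9.2]
opening: 0.0072
```

Call:
{"api": "step_arm", "payload": {
  "commands": [3,0,0,0,9,3,0,0,0,9,3,0,0,0,9,3,0,0,0,9,3,0,0,0,9,3,0,0,0,0]
}}

```text
time_s: 80.0
tool_pos: [0.4712, 0.0665, 0.0619]
ee_rot: [3.141, -0.003, -2.602]
wrist_force: [-5.0, -1.9, 10.8]
opening: 0.0074
```

```bash
python3 - <<'E'
from h import *
s=robot.sense(); print({k:np.round(s[k],4) for k in ['time_s','tool_pos','ee_rot','opening','wrist_force','torque','qpos']})
p=camera('wrist'); save(p,'w40')
E
```

```text
{'time_s': np.float64(80.0), 'tool_pos': array([0.4712, 0.0665, 0.0619]), 'ee_rot': array([ 3.1406e+00, -2.7000e-03, -2.6021e+00]), 'opening': np.float64(0.0074), 'wrist_force': array([-4.9533, -1.9262, 10.8051]), 'torque': array([-0.3896,  1.0198, -0.0338]), 'qpos': array([ 1.404e-01,  2.272e-01, -5.799e-01,  7.665e-01, -2.000e-04,
       -3.992e-01])}
```

View pics/w40.png

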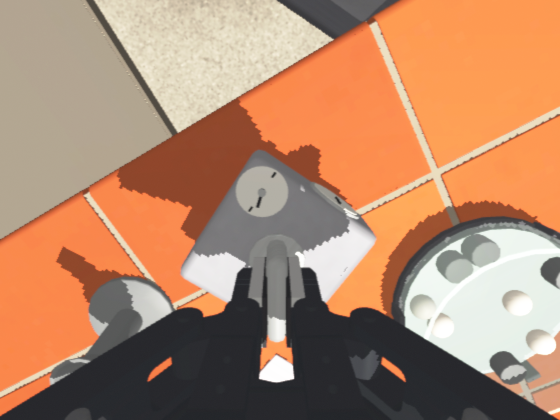

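Call:
{"api": "step_arm", "payload": {
  "commands": [3,0,0,0,6,3,0,0,0,6,3,0,0,0,6,3,0,0,0,6,3,0,0,0,0],
  "force": 100
}}

```text
time_s: 80.68
tool_pos: [0.471, 0.0668, 0.062]
ee_rot: [3.141, -0.003, -3.02]
wrist_force: [-5.9, -0.7, 11.3]
opening: 0.007
```

```bash
python3 - <<'E'
from h import *
s=robot.sense(); print({k:np.round(s[k],4) for k in ['time_s','ee_rot','wrist_force','torque','qpos','tau']})
p=camera('wrist'); crop(p,220,140,310,230,6,'w41')
E
```

```text
{'time_s': np.float64(80.675), 'ee_rot': array([ 3.1412e+00, -3.0000e-03, -3.0203e+00]), 'wrist_force': array([-5.8565, -0.6943, 11.2683]), 'torque': array([-0.2609,  1.2003, -0.029 ]), 'qpos': array([ 1.405e-01,  2.272e-01, -5.799e-01,  7.667e-01,  5.000e-04,
        1.920e-02]), 'tau': array([  0.1307, -38.1345,  27.9801,  -2.6658,   0.0932,   0.2068])}
```

View pics/w41.png

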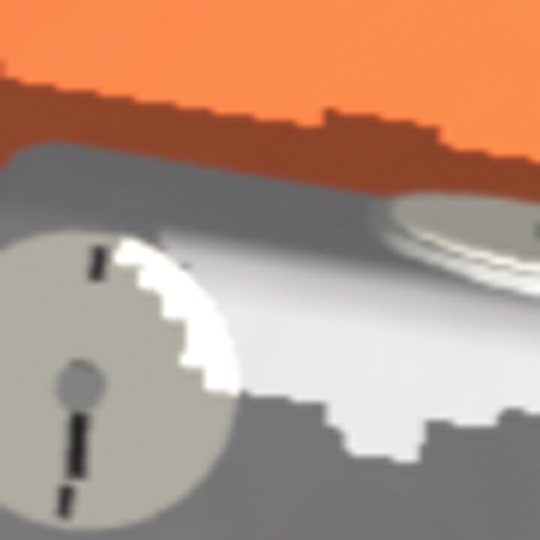

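Call:
{"api": "step_arm", "payload": {
  "commands": [3,0,0,0,4,3,0,0,0,4,3,0,0,0,0]
}}

```text
time_s: 81.1
tool_pos: [0.4711, 0.0669, 0.062]
ee_rot: [3.141, -0.003, 3.124]
wrist_force: [-6.0, 0.0, 11.0]
opening: 0.0073
```

```bash
python3 - <<'E'
from h import *
s=robot.sense(); print({k:np.round(s[k],4) for k in ['time_s','ee_rot','wrist_force','torque','qpos','tau']})
E
```

```text
{'time_s': np.float64(81.1), 'ee_rot': array([ 3.1414e+00, -3.0000e-03,  3.1235e+00]), 'wrist_force': array([-5.9738,  0.0479, 11.0162]), 'torque': array([-0.2254,  1.2041, -0.0374]), 'qpos': array([ 1.405e-01,  2.271e-01, -5.798e-01,  7.667e-01,  7.000e-04,
        1.586e-01]), 'tau': array([-3.05000e-02, -3.81434e+01,  2.79742e+01, -2.65890e+00,
       -8.50000e-03,  1.18200e-01])}
```

Call:
{"api": "step_arm", "payload": {
  "commands": [3,0,0,0,3,3,0,0,0,3,3,0,0,0,0]
}}

```text
time_s: 81.47
tool_pos: [0.4711, 0.067, 0.062]
ee_rot: [-3.141, -0.003, 3.023]
wrist_force: [-5.9, -0.9, 11.7]
opening: 0.0072
```

```bash
python3 - <<'E'
from h import *
s=robot.sense(); print({k:np.round(s[k],4) for k in ['time_s','ee_rot','wrist_force','torque','qpos','tau']})
p=camera('wrist'); crop(p,200,140,310,230,6,'w42')
E
```

```text
{'time_s': np.float64(81.475), 'ee_rot': array([-3.1412e+00, -2.9000e-03,  3.0228e+00]), 'wrist_force': array([-5.9451, -0.8693, 11.6756]), 'torque': array([-0.3415,  1.2557,  1.5851]), 'qpos': array([ 1.409e-01,  2.271e-01, -5.798e-01,  7.668e-01,  4.000e-04,
        2.598e-01]), 'tau': array([ -1.3985, -38.0404,  27.9374,  -2.706 ,   0.1678,   1.7182])}
```

View pics/w42.png

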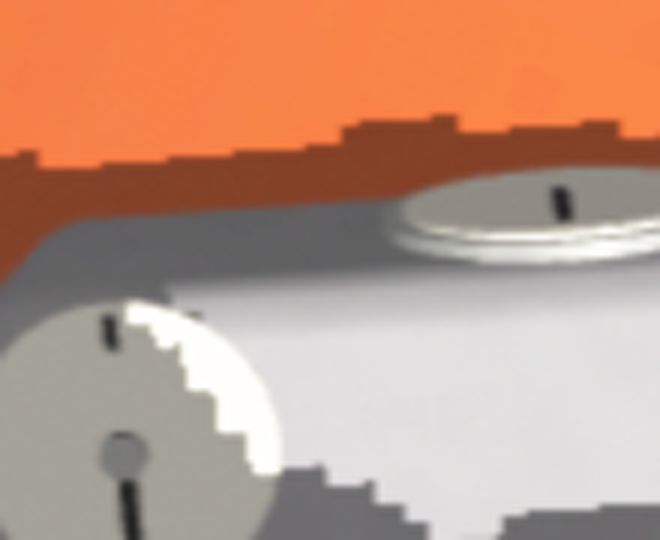

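Call:
{"api": "step_arm", "payload": {
  "commands": [20,0,0,0,0,35,0,0,0,0,50,0,0,0,0,50,0,0,-20,0,50,0,0,-40,0,50,0,0,-40,0,50,0,0,-40,0,50,0,0,0,0,50,0,0,0,0]
}}

```text
time_s: 82.65
tool_pos: [0.4719, 0.0668, 0.2005]
ee_rot: [-3.141, -0.002, 3.019]
wrist_force: [-1.1, 0.0, 0.1]
opening: 0.0497
```

```bash
python3 - <<'E'
from h import *
s=robot.sense(); print({k:np.round(s[k],4) for k in ['time_s','tool_pos','ee_rot','wrist_force']})
p=camera('wrist'); save(p,'w43'); crop(p,190,110,350,240,4.5,'w43c')
p=camera('scene'); crop(p,160,110,400,300,3.3,'sc43')
p=camera('side'); crop(p,180,150,380,300,4,'si43')
E
```

```text
{'time_s': np.float64(82.65), 'tool_pos': array([0.4719, 0.0668, 0.2005]), 'ee_rot': array([-3.1415e+00, -2.5000e-03,  3.0192e+00]), 'wrist_force': array([-1.0656,  0.0472,  0.0908])}
```

View pics/w43c.png

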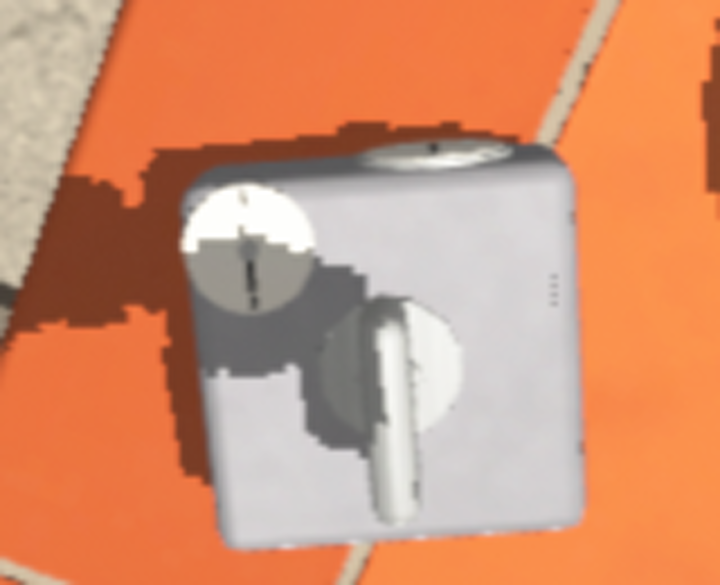

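View pics/sc43.png

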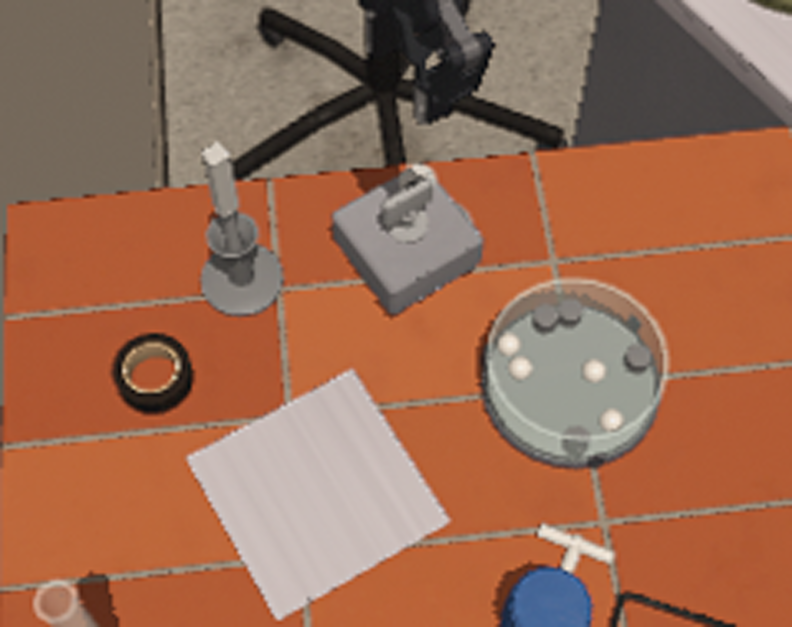

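View pics/si43.png

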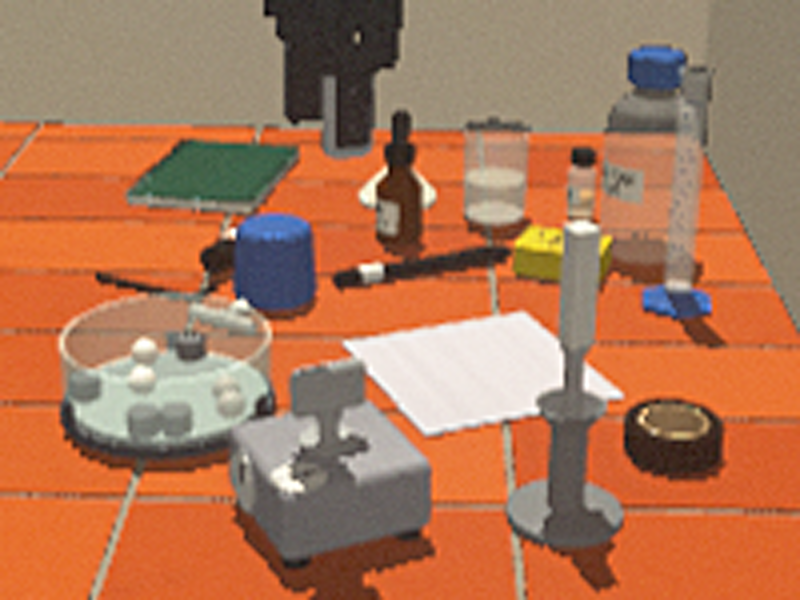

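```bash
python3 -c "
from station import robot
print(robot.sign_off())"
```

```text
the job is handed in; nothing more can be done
None
```

The job is handed in at about 83 s, with every step done in the order asked. The one part that went less well was the stirring, because the rod slipped in the grip partway through.

- **Tablets:** All four grey tablets are in the dish. The final pictures show four tablets and four balls inside, an empty tray and nothing spilled.
- **Stirring:** I stirred anticlockwise with the tip about 3 mm above the dish floor, in two passes.
  - **First pass:** This was about 3.1 turns at a 27–32 mm radius. A brief jam of about 15 N near the end of the first turn tilted the rod in the grip. For the next two turns the tip's circle ran about 15–20 mm off centre.
  - **Second pass:** I straightened the rod in the stand, gripped it again and stirred about 0.9 turn, well centred, at 28 mm. The total is about four turns, so "about three full rounds in a good wide circle" is met only loosely.
- **Rod:** It stands upright in its stand and was put back before any winding.
- **Timer:** I wound the key clockwise in two part turns, with a regrip between them. The torque then jumped to about 1.6 N m at the stop, and the small hand points at the end mark.
- **Bystanders:** The tube tee and the tape roll look unmoved in the last pictures.

Early on, a wrist joint reached its range limit and left the tool tilted by about 3°. I corrected that before touching anything.

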